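Change the used-up bottle in the middle of a cooling rack

TASK

The small brown bottle in the middle well of the blue cooling rack is used up and has to be changed for the fresh blue-capped one that waits in the card tray, but the two big bottles box it in. First stand both big bottles on the steel tray, then stand the used-up bottle in the card tray, seat the fresh one in the middle well, and put each big bottle back into its own well, every bottle right down on the floor of its well. Keep all bottles upright throughout and leave the timer, the petri dish and the orange microtube rack where they are.

Things in the scene. Friction and masses are not known exactly. Their poses are not given: they have to be found in the camera images.
- cooling_rack: Blue rack, white rim, fixed, 84 (x) x 190 (y) x 66 mm high; origin centre of underside. Three square wells in a row along y at x = 0: y = +54, 66 wide, floor z = 10; y = -5, 42 wide, floor z = 4; y = -59, 56 wide, floor z = 20 mm. Rims bevelled 4 mm. The 5 mm webs between wells are cut down to z = 20 for |x| < 17: with the outer wells empty, fingers can close along y on the middle bottle.
- big_white_cap: Big brown bottle with white cap and blue label band, 54 mm diameter, 105 mm tall, 0.08 to 0.17 kg; cylindrical to about 69 mm height, then a shoulder, cap 40 mm diameter from 85 mm to the top. Starts and belongs in the rack's 66 mm well (y = +54), standing 49 mm out of it. Origin at the centre of its underside, z up.
- big_red_cap: Big white bottle with red cap and green label band, 44 mm diameter, 85 mm tall, 0.05 to 0.1 kg; cylindrical to about 56 mm height, then a shoulder, cap 33 mm diameter from 68 mm to the top. Starts and belongs in the rack's 56 mm well (y = -59), standing 39 mm out of it. Origin at the centre of its underside, z up.
- used_bottle: The used-up one: small brown bottle with white cap and green label band, 30 mm diameter, 62 mm tall, 0.02 to 0.04 kg; cylindrical to about 41 mm height, cap 22 mm diameter from 50 mm to the top. Starts in the middle well of the cooling rack, its cap level with the rim; across the row (x) the walls leave no finger room. Origin at the centre of its underside, z up.
- fresh_bottle: The fresh one: small white bottle with blue cap and green label band, same shape and weight as the used one (30 mm diameter, 62 mm tall). Starts standing in one end (-x half) of the card tray. Origin at the centre of its underside, z up.
- steel_tray: Flat pressed steel tray, 190 (x) x 342 (y) x 16 mm, fixed; flat inner floor 158 x 310 mm at z = 2. Origin at the centre of its underside.
- card_tray: Shallow white card tray with bluish floor, 106 (x) x 86 (y) x 19 mm, fixed, walls 2 mm thick; inner floor 102 x 82 mm at z = 2. Origin at the centre of its underside, x along the long side. The fresh bottle stands at x = -26; the other half is empty. (Not the one that lies far off on the right near the wall.)
- timer: Bystander: white bench timer with display, 62 x 66 x 17 mm, loose. Origin at the centre of its underside.
- petri_dish: Bystander: petri dish with red agar, 62 mm diameter, 14 mm high, loose. Origin at the centre of its underside.
- microtube_rack: Bystander: orange rack full of microtubes, 58 x 118 x 30 mm, loose. Origin at the centre of its underside.
Things that resemble listed ones, but are neither listed nor needed, are in the scene too. What is shaped like the big_red_cap but purple is not meant.

How it is judged (in metres and radians):
On the way, in this order (a step that is already met when the one before it is completed fails the run):
1. both big bottles stand upright on the steel tray, released (x of big_white_cap in the frame of steel_tray between -0.07 and 0.07 m and y of big_white_cap in the frame of steel_tray between -0.145 and 0.145 m and z of each of big_white_cap, big_red_cap in the frame of steel_tray below 0.007 m and angle between each of big_white_cap, big_red_cap's own z axis and vertical below 0.12 rad and linear speed of each of big_white_cap, big_red_cap below 0.03 m/s and x of big_red_cap in the frame of steel_tray between -0.07 and 0.07 m and y of big_red_cap in the frame of steel_tray between -0.145 and 0.145 m and contact force between each of big_white_cap, big_red_cap and the fingers below 0.2 N), for 0.2 s.
2. the used-up bottle stands upright in the card tray, released, while both big bottles stand on the steel tray (x of big_white_cap in the frame of steel_tray between -0.07 and 0.07 m and y of big_white_cap in the frame of steel_tray between -0.145 and 0.145 m and z of each of big_white_cap, big_red_cap in the frame of steel_tray below 0.007 m and angle between each of big_white_cap, big_red_cap, used_bottle's own z axis and vertical below 0.12 rad and linear speed of each of big_white_cap, big_red_cap, used_bottle below 0.03 m/s and x of big_red_cap in the frame of steel_tray between -0.07 and 0.07 m and y of big_red_cap in the frame of steel_tray between -0.145 and 0.145 m and x of used_bottle in the frame of card_tray between -0.045 and 0.045 m and y of used_bottle in the frame of card_tray between -0.036 and 0.036 m and z of used_bottle in the frame of card_tray below 0.007 m and contact force between used_bottle and the fingers below 0.2 N), for 0.2 s.
3. the fresh bottle sits on the floor of the middle well, released, while both big bottles still stand on the steel tray (x of big_white_cap in the frame of steel_tray between -0.07 and 0.07 m and y of big_white_cap in the frame of steel_tray between -0.145 and 0.145 m and z of each of big_white_cap, big_red_cap in the frame of steel_tray below 0.007 m and angle between each of big_white_cap, big_red_cap, used_bottle, fresh_bottle's own z axis and vertical below 0.12 rad and linear speed of each of big_white_cap, big_red_cap, used_bottle, fresh_bottle below 0.03 m/s and x of big_red_cap in the frame of steel_tray between -0.07 and 0.07 m and y of big_red_cap in the frame of steel_tray between -0.145 and 0.145 m and x of used_bottle in the frame of card_tray between -0.045 and 0.045 m and y of used_bottle in the frame of card_tray between -0.036 and 0.036 m and z of used_bottle in the frame of card_tray below 0.007 m and x of fresh_bottle in the frame of cooling_rack between -0.011 and 0.011 m and y of fresh_bottle in the frame of cooling_rack between -0.016 and 0.006 m and z of fresh_bottle in the frame of cooling_rack below 0.008 m and contact force between fresh_bottle and the fingers below 0.2 N), for 0.2 s.
At the end, for the whole second after the job is handed in: The used-up bottle stands upright in the card tray; the fresh bottle stands on the floor of the middle well and each big bottle on the floor of its own well (within 11 mm of the well's centre, underside at most 4 mm above its floor, within 0.12 rad of upright), all at rest (x of used_bottle in the frame of card_tray between -0.045 and 0.045 m and y of used_bottle in the frame of card_tray between -0.036 and 0.036 m and z of used_bottle in the frame of card_tray below 0.007 m and angle between each of used_bottle, fresh_bottle, big_white_cap, big_red_cap's own z axis and vertical below 0.12 rad and linear speed of each of used_bottle, fresh_bottle, big_white_cap, big_red_cap below 0.03 m/s and x of fresh_bottle in the frame of cooling_rack between -0.011 and 0.011 m and y of fresh_bottle in the frame of cooling_rack between -0.016 and 0.006 m and z of fresh_bottle in the frame of cooling_rack below 0.008 m and x of big_white_cap in the frame of cooling_rack between -0.011 and 0.011 m and y of big_white_cap in the frame of cooling_rack between 0.043 and 0.065 m and z of big_white_cap in the frame of cooling_rack below 0.014 m and x of big_red_cap in the frame of cooling_rack between -0.011 and 0.011 m and y of big_red_cap in the frame of cooling_rack between -0.07 and -0.048 m and z of big_red_cap in the frame of cooling_rack below 0.024 m); the robot touches nothing.
It fails at once if a bottle is tipped by more than 0.6 rad (angle between any of big_white_cap, big_red_cap, used_bottle, fresh_bottle's own z axis and vertical above 0.6 rad).
It fails at once if the timer, petri dish or microtube rack is shifted by more than 20 mm (distance of any of timer, petri_dish, microtube_rack from where it was at the start of the episode above 0.02 m).
It also fails if it takes over 136 s, if anything falls off the work surface, if the arm or the gripper's body presses on something with over 40 N, if the wrist force passes 120 N, or if a joint passes its speed limit or range.

ROBOT

A 7-joint arm with a two-finger parallel gripper is mounted at the origin on a cart in front of the work surface, level with it; the furniture and walls round the work are solid. World frame = base frame: x ahead of the robot, y to its left, z up, the work surface at z = 0. Lengths are in mm, angles in rad, forces in N, time in s.
With the tool pointing down it reaches from about 400 to 875 mm from the base axis. Payload 4.4 kg.
Tool frame: the origin (TCP) lies between the finger pads; the fingertips stand 11 mm ahead of it and the grasp point (between the pads) lies 8 mm behind it; y points along the fingers, x is the direction in which the jaws open and shut, and the axes are right-handed (so a half turn about y gives the same grasp; the last joint's range is limited). The gripper opens to 85 mm and grips with 20 to 120 N. Pads are 22 mm wide; open, the fingers measure 114 mm over their backs; the gripper's body (76 mm by 85 mm) begins 54 mm behind the grasp point. The pads swing forward as they close: fully open they stand 13 mm farther back than shut.
Start: joints at [-0.066, 0.628, 0.038, 1.517, -0.027, 0.996, -0.02], TCP at [650.014, 0.027, 242.313] pointing down, gripper open.
Joint ranges: [-3.06, 3.06], [-0.37, 2.12], [-1.25, 1.32], [0.18, 2.47], [-1.1, 4.24], [0.23, 1.98], [-2.94, 2.94]. Speed limits (rad/s): [2.57, 2.57, 3.14, 3.14, 3.14, 3.14, 3.14].

INTERFACE

Orientations are given as [roll, pitch, yaw] about the fixed x, y, z axes, in that order (R = Rz(yaw) Ry(pitch) Rx(roll)).
In Python, from cell import * gives the robot as it stands.
- The arm moves only by the shell command python3 -m jog 'ROWS'. ROWS is JSON, a list of rows, each an object of numbers: "x", "y", "z": the shift along the tool's x, y, z in mm; "ax", "ay", "az": the turn, a rotation vector about the tool's x, y, z in rad; "grip": the finger opening in mm, from 0 to 85.4. In form: [{"x": .., "y": .., "z": .., "ax": .., "ay": .., "az": .., "grip": ..}, ...]. A call has 1 to 5 rows; each row is the pose to reach, as a shift and turn from the pose commanded when the call began, along the tool's axes at that moment; what a row does not reach only later rows make up. A row lasts 1/10 s, in which the tool goes at most 50 mm and 8.59 degrees, less where a joint would pass 70% of its speed; a pose out of reach is approached as far as the arm can. A call with a gripper value outside its range is refused whole. The fingers move at their own pace and stop on an object; the grip force is fixed at half the most. Time passes only in rows, so rows that repeat a pose let the fingers close. It gives the time, the measured TCP pose, the force and the opening at its end, in the units of the state.
- read_state(): the state, without advancing time (a new reading comes with each control period).
- get_image(name): name is "scene" or "side" or "wrist"; returns a dict with "color" (480x640x3 uint8, red, green, blue), "vfov" (degrees; the focal length in pixels is half the picture's height over the tangent of half this angle, whatever the lens; pixels are square), "cx", "cy" (the principal point, pixels), "k1" (the pictures are not rectified: a ray, as slopes to the right and down, at radius r is drawn at 1 + k1 r^2 times it, then the intrinsics apply), "camera_from_world" (4x4, takes a point from world to camera coordinates). Camera axes: x right, y down, z forward; pixel columns grow to the right and rows downward; lengths in mm; the calibration is good to about 2 mm. A picture is of the moment at which its call begins. There is no depth.
- finish_job(): hands the job in, once; it reports no verdict.
The state is a dict: "clock": time; "qpos": joint angles; "qd": joint speeds; "tau": joint torques, N m; "eef_pos": TCP position; "tool_rot": TCP orientation; "force": force on the tool from outside, world axes, zero at the start; "torque": the same for the moment, N m; "width": finger opening in mm.
Only numpy, scipy, OpenCV 4.12 (cv2) and the standard library are available. Lean on these libraries where they do the work, as an engineer would, in place of code of your own. Each camera call takes 0.05 s, during which the arm holds its last target.

## Working session

There is one attempt and no reset: what is moved stays moved. The work goes in short steps, Python scripts to look and compute and a shell command to move; the robot and the scene stay as the last step left them, time stands still between calls to the robot, and variables do not carry over. Pictures are saved under pics/ and viewed, and the job is handed in when it is done.

```bash
ls; mkdir -p pics; python3 - <<'E'
from cell import *
import cv2
print(read_state())
for n in ["scene","side","wrist"]:
    im=get_image(n); cv2.imwrite(f"pics/{n}0.png",im["color"][:,:,::-1])
    print(n,im["vfov"],im["cx"],im["cy"],im["k1"],im["camera_from_world"].round(4).tolist() if hasattr(im["camera_from_world"],'round') else im["camera_from_world"])
E
```

```text
pics
{'clock': 0.0, 'qpos': array([-0.06578123,  0.62932431,  0.03849002,  1.51837803, -0.02700358,
        0.99629534, -0.01998867]), 'qd': array([-0.00042698,  0.00050995,  0.00067949,  0.00013147,  0.00032128,
       -0.00025129,  0.00231553]), 'tau': array([-1.11932164e-03, -5.63405585e+01,  1.22606792e+00, -1.93450052e+01,
        1.09587883e-02,  1.05136272e-02, -8.84369996e-06]), 'eef_pos': array([ 6.49393741e+02, -9.97102192e-03,  2.41400882e+02]), 'tool_rot': array([-1.57084554e+00,  1.88509110e-03, -4.85493251e-05]), 'force': array([ 0.70135268, -0.10310543, -0.46657263]), 'torque': array([ 0.02873324,  0.04283519, -0.01941446]), 'width': 85.35518737281743}
scene 57.47246585965473 315.63238878871374 236.71742443552486 -0.08395866536112011 [[-0.8856, -0.4642, -0.0133, 560.867], [-0.3123, 0.6165, -0.7227, 108.4119], [0.3437, -0.6359, -0.691, 1027.0663], [0.0, 0.0, 0.0, 1.0]]
side 54.96723624425389 313.5689800527484 240.18303548815544 -0.06726673375975896 [[0.999, 0.0449, 0.0046, -565.9356], [0.0299, -0.5809, -0.8134, 89.2094], [-0.0339, 0.8127, -0.5816, 1055.1141], [0.0, 0.0, 0.0, 1.0]]
wrist 63.22749091015243 325.8746045843008 238.43091764970856 -0.08027422563619313 [[1.0, -0.0019, -0.0009, -648.8429], [-0.0015, -0.944, 0.3299, -42.3772], [-0.0015, -0.3299, -0.944, 380.4133], [0.0, 0.0, 0.0, 1.0]]
```

View pics/scene0.png

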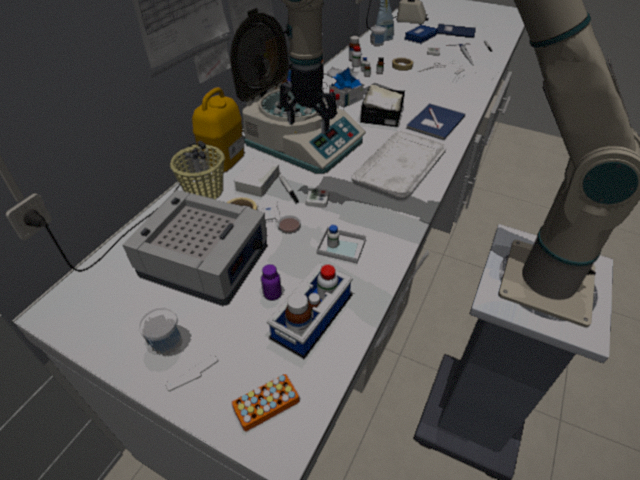

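View pics/side0.png

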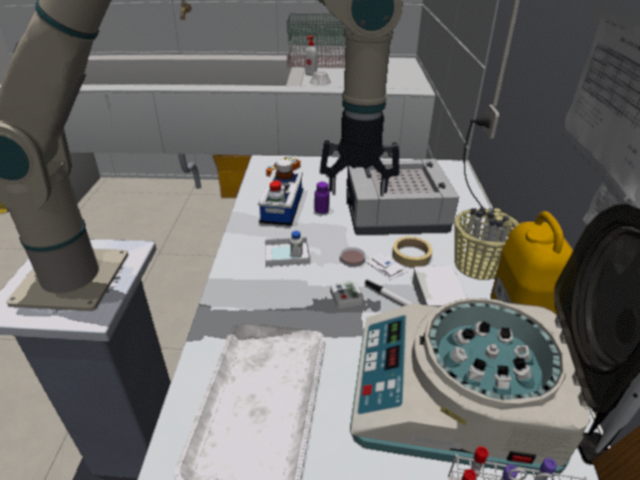

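View pics/wrist0.png

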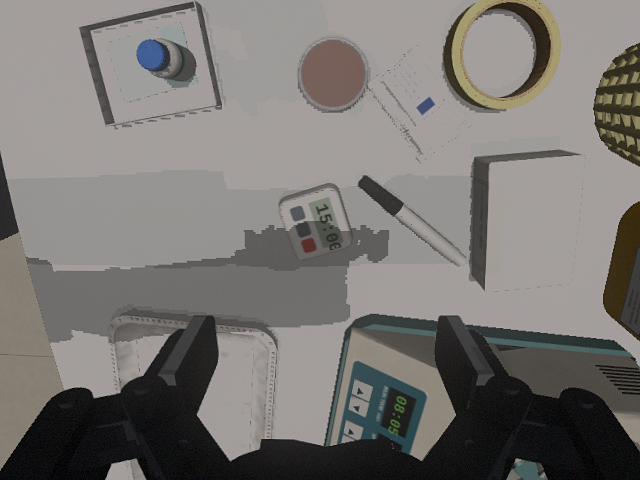

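```bash
cat > h.py <<'E'
from cell import *
import cv2, numpy as np
from scipy.spatial.transform import Rotation as R
def cam(im):
    f=240/np.tan(np.radians(im["vfov"]/2)); 
    K=np.array([[f,0,im["cx"]],[0,f,im["cy"]],[0,0,1]]); D=np.array([im["k1"],0,0,0,0.])
    return K,D,np.array(im["camera_from_world"])
def back(im,uv,z):
    """pixels -> world at height z"""
    K,D,T=cam(im); p=cv2.undistortPointsIter(np.array(uv,float).reshape(-1,1,2),K,D,None,None,(3,100,1e-10)).reshape(-1,2)
    d=np.c_[p,np.ones(len(p))]@T[:3,:3]; c=-T[:3,:3].T@T[:3,3]
    s=(np.broadcast_to(z,len(p))-c[2])/d[:,2]
    return c+d*s[:,None]
def proj(im,P):
    K,D,T=cam(im); P=np.array(P,float).reshape(-1,3)
    return cv2.projectPoints(P,cv2.Rodrigues(T[:3,:3])[0],T[:3,3],K,D)[0].reshape(-1,2)
def crop(im,x0,y0,w,h,s,name,pts=None):
    a=im["color"][:,:,::-1].copy()
    b=cv2.resize(a[y0:y0+h,x0:x0+w],None,fx=s,fy=s,interpolation=cv2.INTER_CUBIC)
    step=10 if s>=5 else 20
    for u in range((x0+step-1)//step*step,x0+w,step):
        cv2.line(b,(int((u-x0+.5)*s),0),(int((u-x0+.5)*s),6),(0,0,255),1); cv2.putText(b,str(u),(int((u-x0+.5)*s)+2,14),0,.38,(0,0,255),1)
    for v in range((y0+step-1)//step*step,y0+h,step):
        cv2.line(b,(0,int((v-y0+.5)*s)),(6,int((v-y0+.5)*s)),(0,0,255),1); cv2.putText(b,str(v),(8,int((v-y0+.5)*s)+4),0,.38,(0,0,255),1)
    if pts is not None:
        for p in pts: cv2.circle(b,(int((p[0]-x0+.5)*s),int((p[1]-y0+.5)*s)),2,(0,255,0),-1)
    cv2.imwrite("pics/"+name,b)
E
python3 - <<'E'
from h import *
im=get_image("scene")
crop(im,255,220,125,140,4.2,"s_rack.png")
crop(im,340,120,120,90,6,"s_tray.png")
im=get_image("side")
crop(im,250,150,100,120,5,"d_rack.png")
crop(im,160,310,180,170,3.5,"d_tray.png")
E
```

```text
(no output)
```

View pics/s_rack.png

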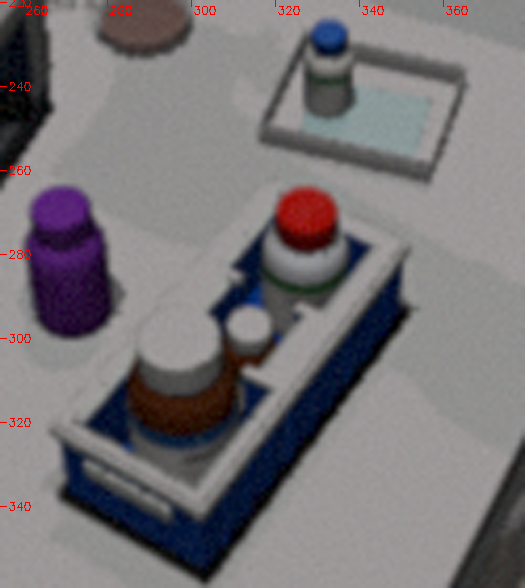

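View pics/s_tray.png

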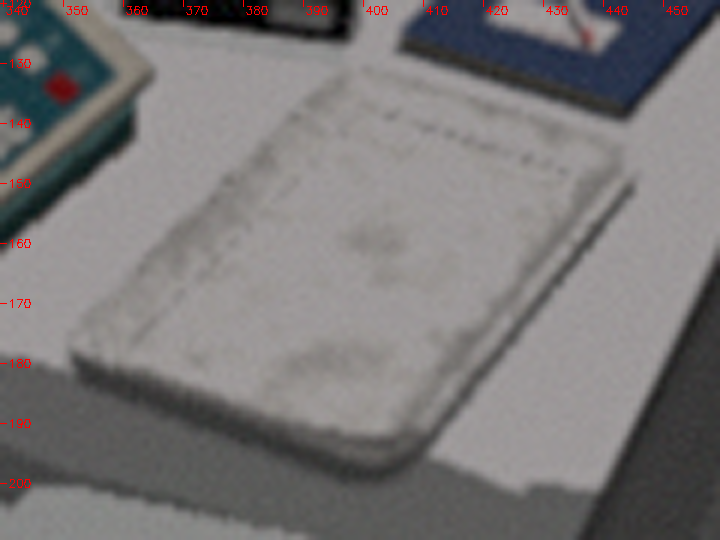

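View pics/d_rack.png

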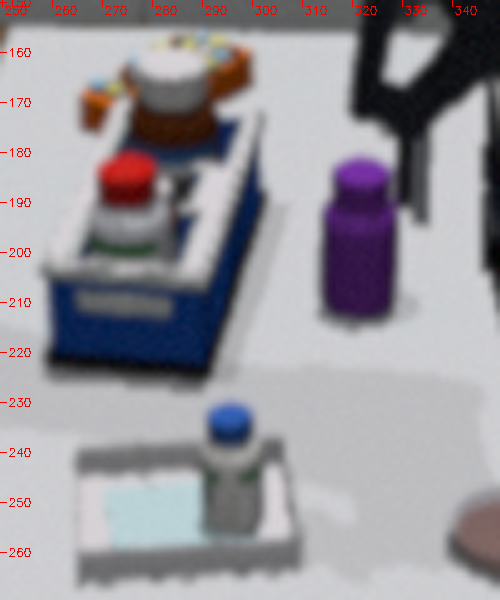

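View pics/d_tray.png

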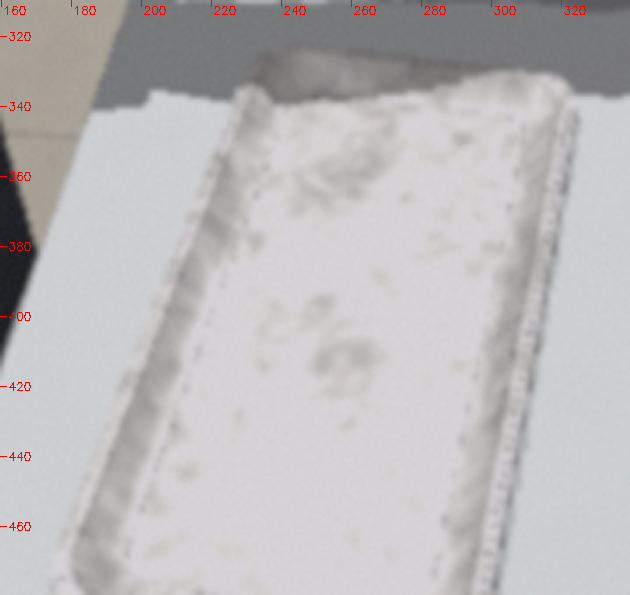

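```bash
python3 - <<'E'
from h import *
np.set_printoptions(suppress=True,precision=1)
im=get_image("scene")
print("rack top scene",back(im,[(267.6,322.4),(302.1,342.1),(351.6,277.8)],66))
print("card",back(im,[(317,251.5),(356.5,262.5),(365,236.5)],[19]*3))
print("fresh cap",back(im,[(332.8,229.5)],62))
print("caps wh,red,purple,used",back(im,[(297,300.5),(327.5,267.5),(314,297)],[115,105,66]))
print("tray",back(im,[(351,178),(398,194),(441,144),(399,131.5)],16))
print("purple base",back(im,[(271,296)],0))
im=get_image("side")
print("rack top side",back(im,[(258.5,204.5),(290.5,206.5),(301.9,171.9)],66))
print("card",back(im,[(265,263),(309,261),(306,239),(265,240.5)],19))
print("fresh cap",back(im,[(295.3,232)],62))
print("caps wh,red",back(im,[(284,162),(275,182)],[115,105]))
print("tray",back(im,[(228,335),(321,332),(185,472),(300,478)],16))
print("purple base",back(im,[(321,212)],0))
E
```

```text
rack top scene [[510.8 440.   66. ]
 [426.8 448.5  66. ]
 [409.4 255.2  66. ]]
card [[536.2 177.5  19. ]
 [433.8 167.3  19. ]
 [451.2  74.1  19. ]]
fresh cap [[516.6 129.7  62. ]]
caps wh,red,purple,used [[464.7 396.9 115. ]
 [454.5 283.7 105. ]
 [458.  340.   66. ]]
tray [[ 589.  -144.4   16. ]
 [ 436.7 -134.8   16. ]
 [ 400.1 -455.8   16. ]
 [ 552.5 -468.2   16. ]]
purple base [[573.2 336.9   0. ]]
rack top side [[411.8 242.3  66. ]
 [495.9 236.6  66. ]
 [512.5 432.1  66. ]]
card [[450.3  58.4  19. ]
 [552.5  71.2  19. ]
 [540.3 159.8  19. ]
 [438.5 148.2  19. ]]
fresh cap [[516.7 127.1  62. ]]
caps wh,red [[465.1 394.5 115. ]
 [450.7 294.6 105. ]]
tray [[ 406.6 -166.8   16. ]
 [ 587.8 -149.3   16. ]
 [ 394.5 -443.6   16. ]
 [ 566.3 -442.7   16. ]]
purple base [[573.  319.3   0. ]]
```

```bash
cat > rel.py <<'E'
import sys
from h import *
# usage: rel.py X Y Z [yaw_tool_x]  -> shift/turn in tool axes from measured pose
np.set_printoptions(suppress=True,precision=3)
s=read_state(); Rm=R.from_euler('xyz',s["tool_rot"])
a=[float(v) for v in sys.argv[1:]]
print("pos",s["eef_pos"],"rot",s["tool_rot"],"q7",s["qpos"][6],"t",s["clock"],"F",s["force"],"w",s["width"])
if len(a)>=3: print("shift",Rm.inv().apply(np.array(a[:3])-s["eef_pos"]).round(1))
if len(a)>3:
    Rt=R.from_euler('xyz',[-np.pi/2,0,a[3]]); print("turn",(Rm.inv()*Rt).as_rotvec())
E
python3 -m jog '[{"x":-20,"z":34,"ay":-0.148},{"x":-40,"z":68,"ay":-0.296},{"x":-60,"z":102,"ay":-0.444},{"x":-80,"z":136,"ay":-0.592},{"x":-100,"z":170,"ay":-0.74}]'; python3 rel.py 440 340 260 1.485
```

```text
pos [649.895  -0.004 242.115] rot [-1.571  0.    -0.   ] q7 -0.01998575774828862 t 0.35 F [ 0.169 -0.802  0.08 ] w 85.27672980621908
shift [-209.9  -17.8  340. ]
turn [-0.    -1.485 -0.   ]$[0]: bad value
```

```bash
python3 -m jog '[{"x":-20,"y":0,"z":34,"ax":0,"ay":-0.148,"az":0,"grip":85},{"x":-40,"y":0,"z":68,"ax":0,"ay":-0.296,"az":0,"grip":85},{"x":-60,"y":0,"z":102,"ax":0,"ay":-0.444,"az":0,"grip":85},{"x":-80,"y":0,"z":136,"ax":0,"ay":-0.592,"az":0,"grip":85},{"x":-100,"y":0,"z":170,"ax":0,"ay":-0.74,"az":0,"grip":85}]'; python3 rel.py 440 340 260 1.485
```

```text
clock: 0.85
eef_pos: [549.1, 171.2, 242.5]
tool_rot: [-1.571, -0.0, 0.746]
force: [-0.6, 0.9, 0.1]
width: 85.1
pos [549.142 171.217 242.517] rot [-1.571 -0.     0.746] q7 0.28976596938506216 t 0.85 F [-0.634  0.944  0.069] w 85.08884020417808
shift [ 34.4 -17.5 198. ]
turn [ 0.    -0.739  0.   ]
```

```bash
python3 -m jog '[{"x":7,"y":-4,"z":40,"ax":0,"ay":-0.148,"az":0,"grip":70},{"x":14,"y":-8,"z":80,"ax":0,"ay":-0.296,"az":0,"grip":70},{"x":21,"y":-12,"z":120,"ax":0,"ay":-0.444,"az":0,"grip":70},{"x":28,"y":-15,"z":160,"ax":0,"ay":-0.592,"az":0,"grip":70},{"x":34,"y":-17.5,"z":198,"ax":0,"ay":-0.739,"az":0,"grip":70}]'; python3 - <<'E'
from h import *
im=get_image("wrist"); cv2.imwrite("pics/w1.png",im["color"][:,:,::-1])
print(im["camera_from_world"].round(3).tolist())
E
python3 rel.py
```

```text
clock: 1.35
eef_pos: [440.6, 340.7, 260.3]
tool_rot: [-1.571, -0.001, 1.485]
force: [0.7, -0.1, 0.2]
width: 70.1
[[0.087, 0.996, -0.0, -376.747], [0.94, -0.082, 0.33, -435.013], [0.329, -0.029, -0.944, 262.502], [0.0, 0.0, 0.0, 1.0]]
pos [435.488 348.131 261.063] rot [-1.568 -0.007  1.5  ] q7 0.5561920226363757 t 1.4 F [-3.14  5.56  0.39] w 70.231963656244
```

View pics/w1.png

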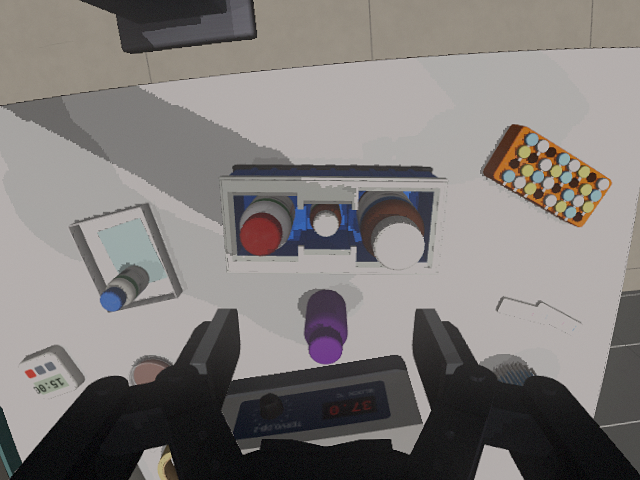

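```bash
python3 -m jog '[{"x":0,"y":0,"z":0,"ax":0,"ay":0,"az":0,"grip":70},{"x":0,"y":0,"z":0,"ax":0,"ay":0,"az":0,"grip":70},{"x":0,"y":0,"z":0,"ax":0,"ay":0,"az":0,"grip":70}]'; python3 - <<'E'
from h import *
import pickle
im=get_image("wrist"); pickle.dump(im,open("w2.pkl","wb"))
crop(im,205,150,260,140,3,"w2_rack.png")
crop(im,60,195,140,125,5,"w2_card.png")
E
python3 rel.py
```

```text
clock: 1.7
eef_pos: [442.7, 337.5, 259.6]
tool_rot: [-1.571, 0.001, 1.476]
force: [0.1, 0.1, -0.4]
width: 69.9
pos [442.676 337.61  259.616] rot [-1.571  0.001  1.476] q7 0.5515558447565642 t 1.75 F [ 0.945 -0.003 -0.067] w 70.4224881088752
```

View pics/w2_rack.png

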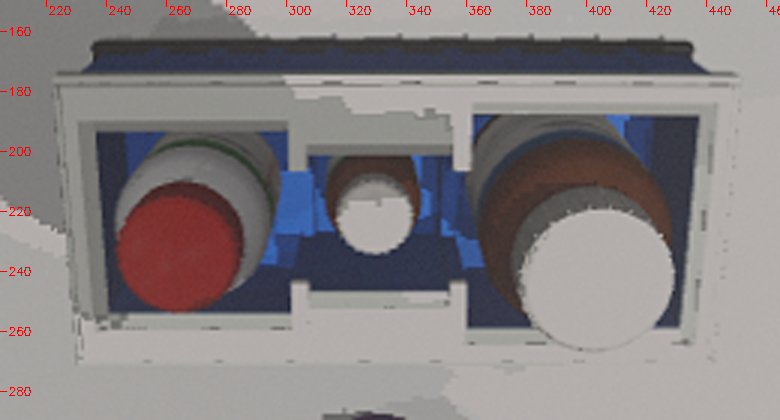

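View pics/w2_card.png

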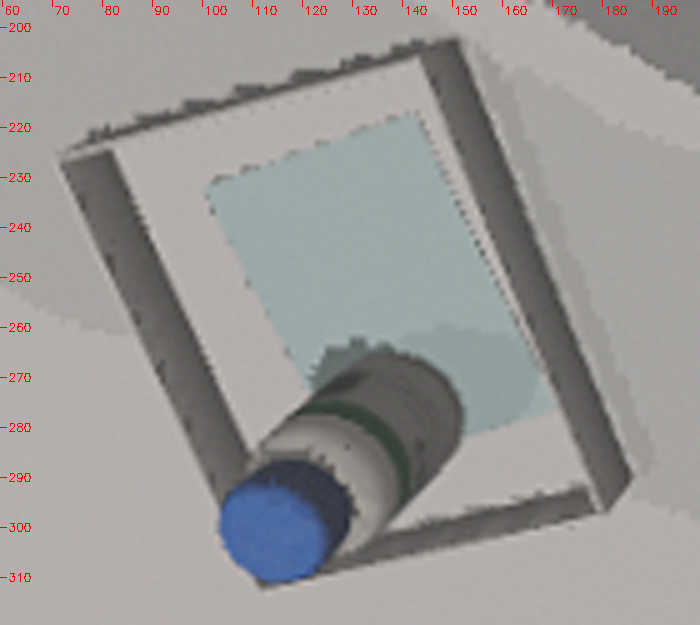

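```bash
python3 - <<'E'
from h import *
import pickle
np.set_printoptions(suppress=True,precision=1)
im=pickle.load(open("w2.pkl","rb"))
print("caps red white used fresh\n",back(im,[(264.2,231.5),(403.5,242.5),(329.5,222.2),(114.1,301.1)],[105,115,66,64]))
q=back(im,[(222.8,175.5),(450.5,175.5),(230.5,270.2),(442.2,270.2)],66);print("rack",q,q.mean(0))
q=back(im,[(71.9,225.5),(151.5,202.1),(185.9,289.5),(111.9,312.1)],19);print("card",q,q.mean(0))
E
```

```text
caps red white used fresh
 [[446.9 287.9 105. ]
 [462.5 393.1 115. ]
 [456.1 338.   66. ]
 [515.7 122.7  64. ]]
rack [[406.5 252.5  66. ]
 [424.9 443.3  66. ]
 [492.9 243.7  66. ]
 [511.5 436.3  66. ]] [458.9 343.9  66. ]
card [[447.6  70.8  19. ]
 [432.2 162.6  19. ]
 [530.3 176.6  19. ]
 [550.8  85.4  19. ]] [490.2 123.9  19. ]
```

```bash
python3 rel.py 464 394.5 180 1.476;  python3 rel.py 464 394.5 105 1.476
```

```text
pos [442.676 337.61  259.616] rot [-1.571  0.001  1.476] q7 0.5515558447565642 t 1.75 F [ 0.945 -0.003 -0.067] w 70.4224881088752
shift [ 58.7  79.6 -15.8]
turn [ 0.    -0.    -0.001]
pos [442.676 337.61  259.616] rot [-1.571  0.001  1.476] q7 0.5515558447565642 t 1.75 F [ 0.945 -0.003 -0.067] w 70.4224881088752
shift [ 58.8 154.6 -15.8]
turn [ 0.    -0.    -0.001]
```

```bash
python3 -m jog '[{"x":30,"y":25,"z":-8,"ax":0,"ay":0,"az":0,"grip":64},{"x":59,"y":50,"z":-16,"ax":0,"ay":0,"az":0,"grip":64},{"x":59,"y":80,"z":-16,"ax":0,"ay":0,"az":0,"grip":64},{"x":59,"y":80,"z":-16,"ax":0,"ay":0,"az":0,"grip":64},{"x":59,"y":80,"z":-16,"ax":0,"ay":0,"az":0,"grip":64}]'; python3 - <<'E'
from h import *
im=get_image("wrist"); cv2.imwrite("pics/w3.png",im["color"][:,:,::-1])
im=get_image("side"); crop(im,230,100,200,140,4,"d3.png")
E
python3 rel.py 464 394.5 105
```

```text
clock: 2.25
eef_pos: [463.4, 395.1, 179.7]
tool_rot: [-1.57, 0.002, 1.477]
force: [0.7, 0.3, 0.9]
width: 64.0
pos [464.076 396.164 181.437] rot [-1.573 -0.001  1.477] q7 0.46546213386662294 t 2.35 F [1.246 0.033 0.206] w 63.97245460483123
shift [-1.8 76.4  0.1]
```

View pics/w3.png

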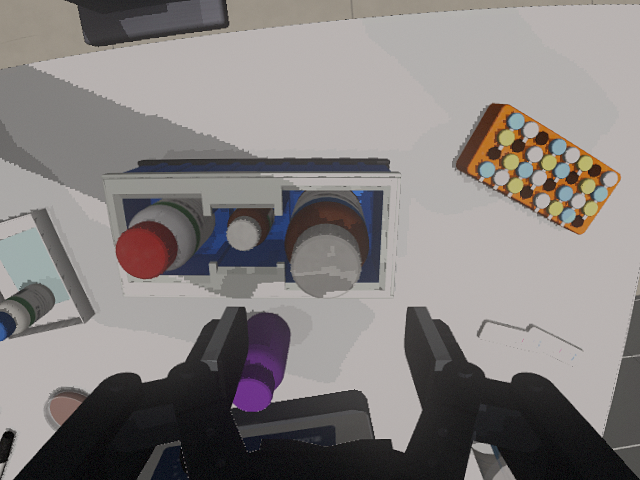

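View pics/d3.png

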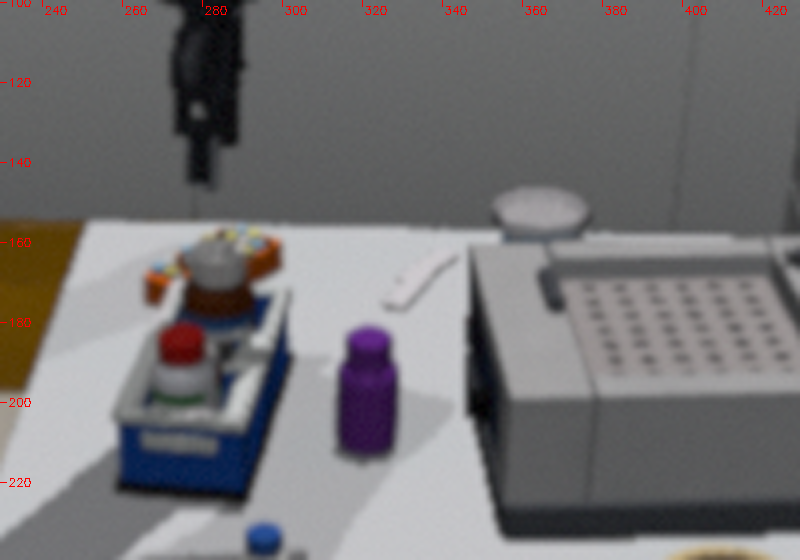

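```bash
python3 - <<'E'
from h import *
im=get_image("wrist"); print(back(im,[(326,258),(146,249),(244,233)],[115,105,66]))
E
python3 -m jog '[{"x":0,"y":20,"z":0,"ax":0,"ay":0,"az":0,"grip":64},{"x":0,"y":40,"z":0,"ax":0,"ay":0,"az":0,"grip":64},{"x":0,"y":60,"z":0,"ax":0,"ay":0,"az":0,"grip":64},{"x":0,"y":75,"z":0,"ax":0,"ay":0,"az":0,"grip":64},{"x":0,"y":75,"z":0,"ax":0,"ay":0,"az":0,"grip":64}]'; python3 - <<'E'
from h import *
im=get_image("wrist"); cv2.imwrite("pics/w4.png",im["color"][:,:,::-1])
im=get_image("side"); crop(im,230,100,100,120,5,"d4.png")
E
python3 rel.py 464 394.5 105
```

```text
[[459.17793523 395.69826539 115.        ]
 [447.9337857  292.05295142 105.        ]
 [455.98620348 340.96172018  66.        ]]
clock: 2.9
eef_pos: [462.5, 395.5, 103.9]
tool_rot: [-1.57, 0.002, 1.479]
force: [0.8, -1.0, 0.6]
width: 63.8
pos [463.372 396.781 105.633] rot [-1.572 -0.001  1.479] q7 0.4240754000692461 t 3.0 F [0.746 0.46  0.754] w 63.878748229258086
shift [-2.2  0.6 -0.8]
```

View pics/w4.png

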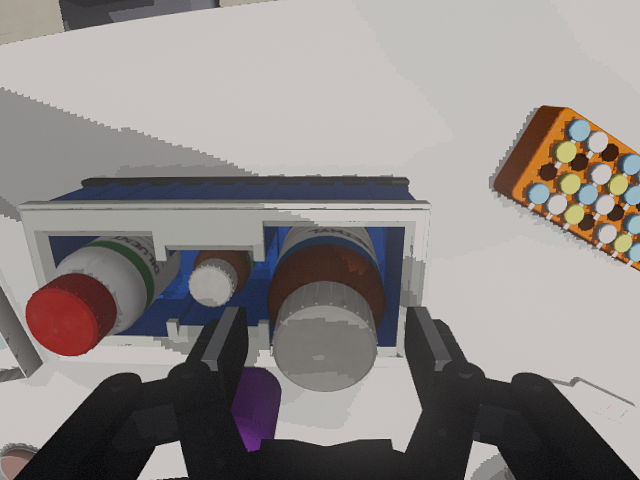

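View pics/d4.png

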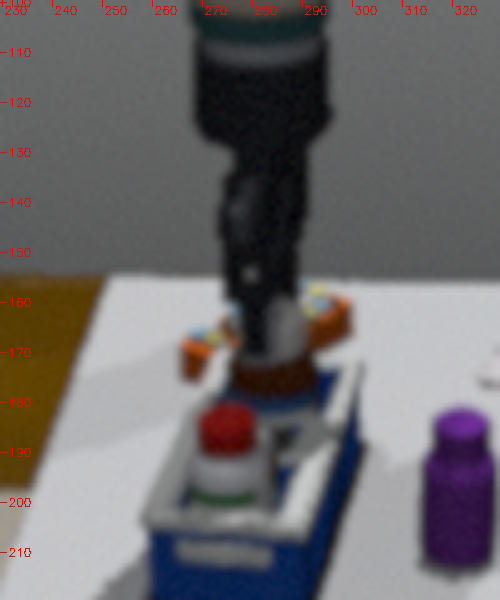

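```bash
python3 -m jog '[{"x":-1,"y":0,"z":0,"ax":0,"ay":0,"az":0,"grip":50},{"x":-1,"y":0,"z":0,"ax":0,"ay":0,"az":0,"grip":20},{"x":-1,"y":0,"z":0,"ax":0,"ay":0,"az":0,"grip":20},{"x":-1,"y":0,"z":0,"ax":0,"ay":0,"az":0,"grip":20},{"x":-1,"y":0,"z":0,"ax":0,"ay":0,"az":0,"grip":20}]'; python3 rel.py
```

```text
clock: 3.5
eef_pos: [463.5, 395.9, 106.3]
tool_rot: [-1.572, -0.001, 1.479]
force: [-1.0, -1.4, 6.1]
width: 38.1
pos [463.512 395.852 106.309] rot [-1.572 -0.001  1.479] q7 0.42451288541655685 t 3.5 F [-0.971 -1.399  6.132] w 38.05961934600342
```

```bash
python3 -m jog '[{"x":0,"y":-3,"z":0,"ax":0,"ay":0,"az":0,"grip":20},{"x":0,"y":-8,"z":0,"ax":0,"ay":0,"az":0,"grip":20},{"x":0,"y":-15,"z":0,"ax":0,"ay":0,"az":0,"grip":20},{"x":0,"y":-25,"z":0,"ax":0,"ay":0,"az":0,"grip":20},{"x":0,"y":-35,"z":0,"ax":0,"ay":0,"az":0,"grip":20}]'; python3 - <<'E'
from h import *
im=get_image("wrist"); cv2.imwrite("pics/w5.png",im["color"][:,:,::-1])
im=get_image("side"); crop(im,230,100,100,120,5,"d5.png")
E
python3 rel.py
```

```text
clock: 4.0
eef_pos: [462.9, 395.5, 140.7]
tool_rot: [-1.571, -0.0, 1.479]
force: [0.2, 0.1, -2.0]
width: 38.1
pos [463.739 396.475 141.848] rot [-1.573 -0.003  1.479] q7 0.4438033521855577 t 4.1 F [-0.735 -0.182 -0.538] w 37.65106317258226
```

View pics/w5.png

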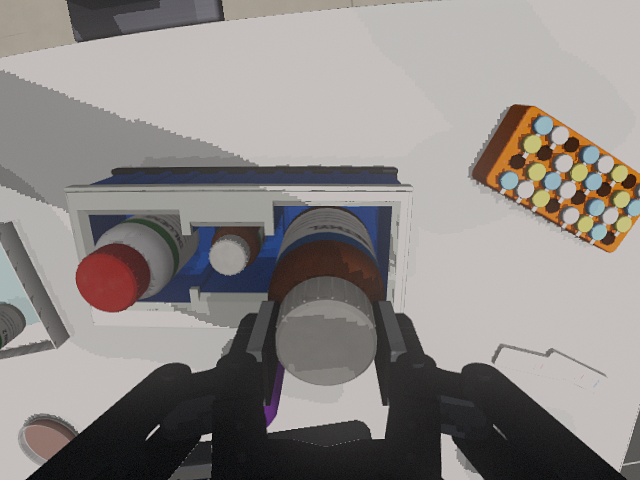

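View pics/d5.png

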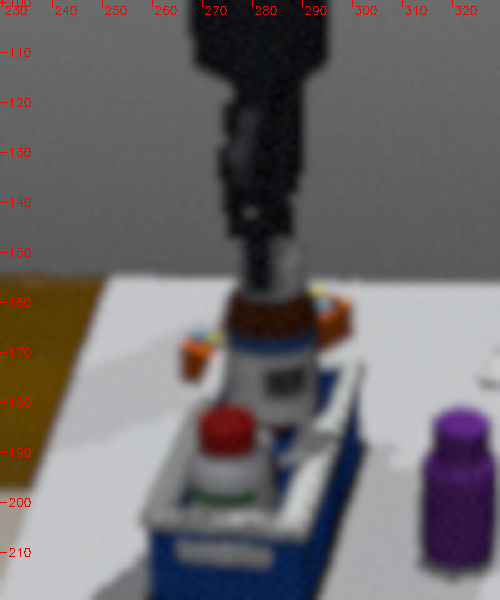

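```bash
python3 -m jog '[{"x":0,"y":-20,"z":0,"ax":0,"ay":0,"az":0,"grip":20},{"x":0,"y":-40,"z":0,"ax":0,"ay":0,"az":0,"grip":20},{"x":0,"y":-60,"z":0,"ax":0,"ay":0,"az":0,"grip":20},{"x":-15,"y":-80,"z":0,"ax":0,"ay":0,"az":0,"grip":20},{"x":-40,"y":-90,"z":0,"ax":0,"ay":0,"az":0,"grip":20}]'; python3 rel.py 490 -305 230 1.476
```

```text
clock: 4.6
eef_pos: [459.3, 357.7, 231.6]
tool_rot: [-1.573, -0.004, 1.482]
force: [0.3, -0.3, -1.3]
width: 38.0
pos [459.259 357.721 231.591] rot [-1.573 -0.004  1.482] q7 0.5326167897479889 t 4.6 F [ 0.304 -0.259 -1.347] w 38.00461247332721
shift [-657.3   -0.8  -89.7]
turn [0.002 0.006 0.004]
```

```bash
python3 -m jog '[{"x":-35,"y":0,"z":-5,"ax":0,"ay":0,"az":0,"grip":20},{"x":-75,"y":0,"z":-10,"ax":0,"ay":0,"az":0,"grip":20},{"x":-115,"y":0,"z":-16,"ax":0,"ay":0,"az":0,"grip":20},{"x":-155,"y":0,"z":-21,"ax":0,"ay":0,"az":0,"grip":20},{"x":-195,"y":0,"z":-27,"ax":0,"ay":0,"az":0,"grip":20}]';python3 -m jog '[{"x":-40,"y":0,"z":-5,"ax":0,"ay":0,"az":0,"grip":20},{"x":-80,"y":0,"z":-11,"ax":0,"ay":0,"az":0,"grip":20},{"x":-120,"y":0,"z":-16,"ax":0,"ay":0,"az":0,"grip":20},{"x":-160,"y":0,"z":-22,"ax":0,"ay":0,"az":0,"grip":20},{"x":-200,"y":0,"z":-27,"ax":0,"ay":0,"az":0,"grip":20}]'; python3 rel.py 490 -305 230 1.476
```

```text
clock: 5.1
eef_pos: [467.9, 157.4, 229.9]
tool_rot: [-1.571, 0.0, 1.479]
force: [0.7, -0.4, -2.1]
width: 37.9
clock: 5.6
eef_pos: [476.7, -44.3, 230.0]
tool_rot: [-1.571, 0.0, 1.479]
force: [0.2, 0.2, -0.4]
width: 38.0
pos [476.714 -44.298 230.028] rot [-1.571  0.     1.479] q7 1.2783358593812693 t 5.6 F [ 0.218  0.248 -0.402] w 37.96362698599899
shift [-258.4    0.1  -37.1]
turn [0.001 0.003 0.   ]
```

```bash
python3 -m jog '[{"x":-40,"y":0,"z":-6,"ax":0,"ay":0,"az":0,"grip":20},{"x":-80,"y":0,"z":-12,"ax":0,"ay":0,"az":0,"grip":20},{"x":-120,"y":0,"z":-17,"ax":0,"ay":0,"az":0,"grip":20},{"x":-155,"y":0,"z":-22,"ax":0,"ay":0,"az":0,"grip":20},{"x":-185,"y":0,"z":-27,"ax":0,"ay":0,"az":0,"grip":20}]';python3 -m jog '[{"x":-25,"y":0,"z":-4,"ax":0,"ay":0,"az":0,"grip":20},{"x":-50,"y":0,"z":-7,"ax":0,"ay":0,"az":0,"grip":20},{"x":-67,"y":0,"z":-10,"ax":0,"ay":0,"az":0,"grip":20},{"x":-73,"y":0,"z":-10,"ax":0,"ay":0,"az":0,"grip":20},{"x":-73,"y":0,"z":-10,"ax":0,"ay":0,"az":0,"grip":20}]'; python3 rel.py 490 -305 130 1.476
python3 - <<'E'
from h import *
im=get_image("wrist"); cv2.imwrite("pics/w6.png",im["color"][:,:,::-1])
im=get_image("side"); cv2.imwrite("pics/d6.png",im["color"][:,:,::-1])
E
```

```text
clock: 6.1
eef_pos: [486.1, -231.8, 229.8]
tool_rot: [-1.571, 0.001, 1.477]
force: [-0.5, -1.3, -0.9]
width: 37.9
clock: 6.6
eef_pos: [489.7, -303.1, 229.6]
tool_rot: [-1.57, -0.0, 1.478]
force: [0.6, -0.1, -1.0]
width: 37.7
pos [ 489.66  -303.094  229.61 ] rot [-1.57  -0.     1.478] q7 1.7611910971850162 t 6.6 F [ 0.58  -0.072 -1.037] w 37.650106967614185
shift [-1.9 99.6 -0.6]
turn [-0.     0.002  0.   ]
```

View pics/w6.png

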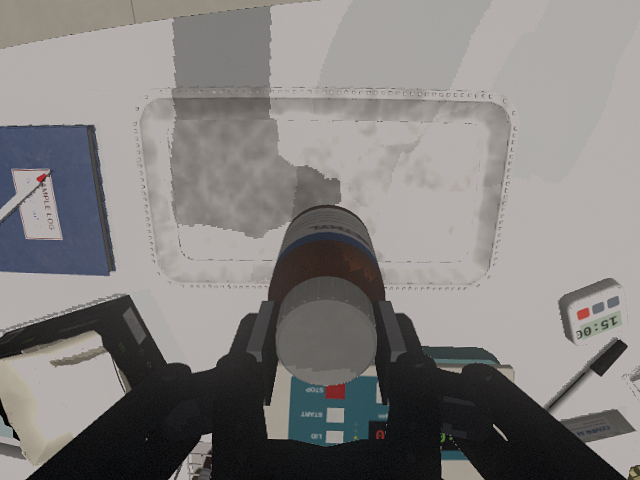

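View pics/d6.png

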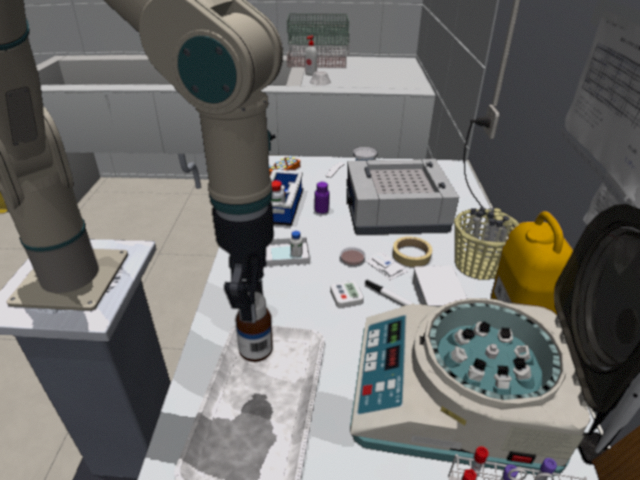

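```bash
python3 - <<'E'
from h import *
np.set_printoptions(suppress=True,precision=1)
im=get_image("wrist")
q=back(im,[(137,92),(517,92),(494,287),(157,287)],16);print(q,q.mean(0))
q=back(im,[(167,120),(479,120),(470,262),(180,262)],2);print(q,q.mean(0))
E
```

```text
[[ 378.6 -453.6   16. ]
 [ 408.3 -131.    16. ]
 [ 591.5 -143.4   16. ]
 [ 560.6 -477.8   16. ]] [ 484.7 -301.5   16. ]
[[ 404.5 -437.8    2. ]
 [ 430.3 -158.7    2. ]
 [ 568.3 -163.7    2. ]
 [ 541.4 -454.6    2. ]] [ 486.1 -303.7    2. ]
```

```bash
python3 -m jog '[{"x":0,"y":25,"z":0,"ax":0,"ay":0,"az":0,"grip":20},{"x":0,"y":55,"z":0,"ax":0,"ay":0,"az":0,"grip":20},{"x":0,"y":85,"z":0,"ax":0,"ay":0,"az":0,"grip":20},{"x":0,"y":108,"z":0,"ax":0,"ay":0,"az":0,"grip":20},{"x":0,"y":118,"z":0,"ax":0,"ay":0,"az":0,"grip":20}]';python3 -m jog '[{"x":0,"y":5,"z":0,"ax":0,"ay":0,"az":0,"grip":20},{"x":0,"y":8,"z":0,"ax":0,"ay":0,"az":0,"grip":20},{"x":0,"y":10,"z":0,"ax":0,"ay":0,"az":0,"grip":20},{"x":0,"y":10,"z":0,"ax":0,"ay":0,"az":0,"grip":20}]';python3 rel.py 490 -305 99
```

```text
clock: 7.25
eef_pos: [489.1, -301.0, 109.9]
tool_rot: [-1.568, -0.002, 1.481]
force: [-0.3, -0.5, -1.3]
width: 38.0
clock: 7.65
eef_pos: [490.4, -303.1, 102.5]
tool_rot: [-1.572, 0.001, 1.479]
force: [0.0, -0.9, -1.8]
width: 38.0
pos [ 490.405 -303.149  102.506] rot [-1.572  0.001  1.479] q7 1.685207984953052 t 7.65 F [ 0.028 -0.915 -1.785] w 38.011530375416044
shift [-1.9  3.5  0.2]
```

```bash
python3 -m jog '[{"x":0,"y":1.5,"z":0,"ax":0,"ay":0,"az":0,"grip":20},{"x":0,"y":3,"z":0,"ax":0,"ay":0,"az":0,"grip":20},{"x":0,"y":3,"z":0,"ax":0,"ay":0,"az":0,"grip":20},{"x":0,"y":3,"z":0,"ax":0,"ay":0,"az":0,"grip":20}]'
python3 - <<'E'
from h import *
im=get_image("side"); crop(im,200,240,110,140,4,"d7.png")
im=get_image("scene"); crop(im,350,90,110,110,5,"s7.png")
E
```

```text
clock: 8.05
eef_pos: [489.9, -303.0, 98.8]
tool_rot: [-1.571, -0.0, 1.479]
force: [0.4, -0.1, -1.1]
width: 37.9
```

View pics/d7.png

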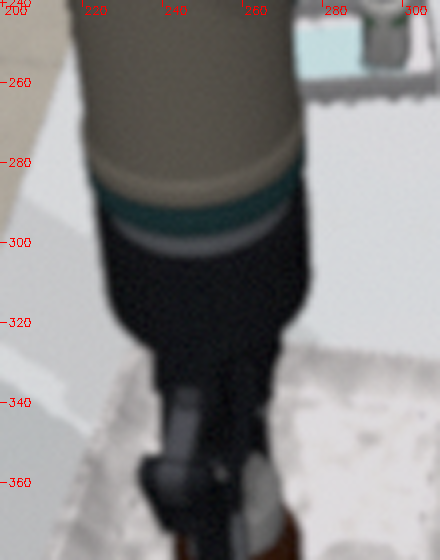

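View pics/s7.png

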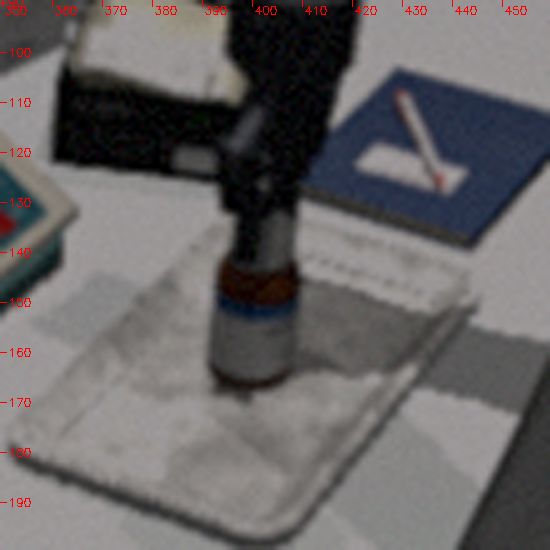

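```bash
python3 -m jog '[{"x":0,"y":1,"z":0,"ax":0,"ay":0,"az":0,"grip":20},{"x":0,"y":2,"z":0,"ax":0,"ay":0,"az":0,"grip":20},{"x":0,"y":2,"z":0,"ax":0,"ay":0,"az":0,"grip":20}]'
```

```text
clock: 8.45
eef_pos: [490.7, -303.2, 98.1]
tool_rot: [-1.572, 0.001, 1.479]
force: [-1.3, -1.0, 6.9]
width: 37.9
```

```bash
python3 -m jog '[{"x":0,"y":0,"z":0,"ax":0,"ay":0,"az":0,"grip":42},{"x":0,"y":0,"z":0,"ax":0,"ay":0,"az":0,"grip":48},{"x":0,"y":0,"z":0,"ax":0,"ay":0,"az":0,"grip":60},{"x":0,"y":-8,"z":0,"ax":0,"ay":0,"az":0,"grip":64},{"x":0,"y":-25,"z":0,"ax":0,"ay":0,"az":0,"grip":64}]'; python3 -m jog '[{"x":0,"y":-30,"z":0,"ax":0,"ay":0,"az":0,"grip":64},{"x":0,"y":-60,"z":0,"ax":0,"ay":0,"az":0,"grip":64},{"x":0,"y":-85,"z":0,"ax":0,"ay":0,"az":0,"grip":64},{"x":20,"y":-100,"z":0,"ax":0,"ay":0,"az":0,"grip":64},{"x":50,"y":-100,"z":0,"ax":0,"ay":0,"az":0,"grip":64}]'
python3 - <<'E'
from h import *
import pickle
im=get_image("wrist"); cv2.imwrite("pics/w8.png",im["color"][:,:,::-1]);pickle.dump(im,open("w8.pkl","wb"))
E
python3 rel.py 448 290 220 1.476
```

```text
clock: 8.95
eef_pos: [489.0, -302.4, 121.2]
tool_rot: [-1.568, -0.001, 1.479]
force: [0.7, 0.3, 0.4]
width: 64.0
clock: 9.45
eef_pos: [495.5, -254.0, 224.2]
tool_rot: [-1.575, 0.002, 1.475]
force: [1.3, 0.6, -0.4]
width: 63.9
pos [ 495.974 -245.376  223.342] rot [-1.573 -0.004  1.484] q7 1.6651977554773225 t 9.5 F [ 0.034  5.053 -0.773] w 64.35385741650249
shift [529.2   5.4  94.1]
turn [0.002 0.008 0.004]
```

View pics/w8.png

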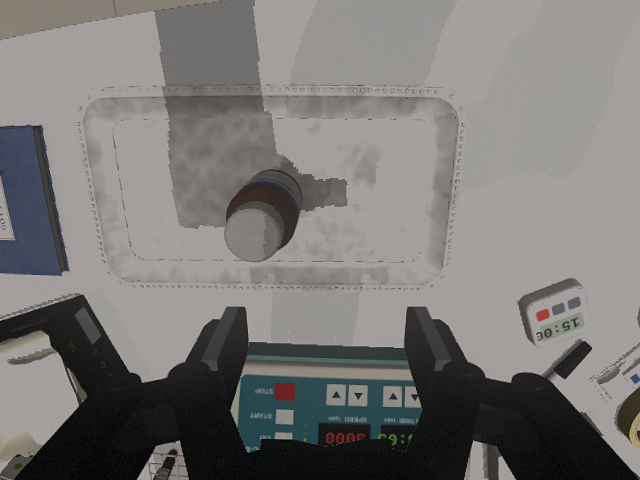

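```bash
python3 -c "
from h import *;import pickle
print(back(pickle.load(open('w8.pkl','rb')),[(254,233)],107))"
python3 -m jog '[{"x":45,"y":0,"z":8,"ax":0,"ay":0,"az":0,"grip":56},{"x":90,"y":0,"z":16,"ax":0,"ay":0,"az":0,"grip":56},{"x":135,"y":0,"z":24,"ax":0,"ay":0,"az":0,"grip":56},{"x":180,"y":0,"z":32,"ax":0,"ay":0,"az":0,"grip":56},{"x":225,"y":0,"z":40,"ax":0,"ay":0,"az":0,"grip":56}]';python3 -m jog '[{"x":45,"y":0,"z":8,"ax":0,"ay":0,"az":0,"grip":56},{"x":90,"y":0,"z":16,"ax":0,"ay":0,"az":0,"grip":56},{"x":135,"y":0,"z":24,"ax":0,"ay":0,"az":0,"grip":56},{"x":175,"y":0,"z":31,"ax":0,"ay":0,"az":0,"grip":56},{"x":210,"y":0,"z":37,"ax":0,"ay":0,"az":0,"grip":56}]'; python3 rel.py 449 290 180 1.476
```

```text
[[ 488.85400634 -303.3235948   107.        ]]
clock: 10.0
eef_pos: [474.1, -22.5, 221.8]
tool_rot: [-1.57, -0.0, 1.48]
force: [2.0, -0.3, -1.0]
width: 56.0
clock: 10.5
eef_pos: [455.9, 190.4, 221.8]
tool_rot: [-1.57, -0.001, 1.482]
force: [0.3, 0.1, 0.1]
width: 56.4
pos [455.851 190.357 221.835] rot [-1.57  -0.001  1.482] q7 0.7829490990581919 t 10.5 F [0.311 0.077 0.09 ] w 56.35421384423809
shift [98.6 41.9 15.6]
turn [-0.001  0.006  0.001]
```

```bash
python3 -m jog '[{"x":35,"y":0,"z":5,"ax":0,"ay":0,"az":0,"grip":56},{"x":65,"y":20,"z":10,"ax":0,"ay":0,"az":0,"grip":56},{"x":92,"y":42,"z":15,"ax":0,"ay":0,"az":0,"grip":56},{"x":92,"y":42,"z":15,"ax":0,"ay":0,"az":0,"grip":56},{"x":92,"y":42,"z":15,"ax":0,"ay":0,"az":0,"grip":56}]'; python3 rel.py 449 290 97 1.476
python3 - <<'E'
from h import *
import pickle
im=get_image("wrist"); cv2.imwrite("pics/w9.png",im["color"][:,:,::-1]);pickle.dump(im,open("w9.pkl","wb"))
E
```

```text
clock: 11.0
eef_pos: [449.6, 280.7, 179.2]
tool_rot: [-1.569, 0.001, 1.482]
force: [0.5, -1.2, 0.2]
width: 56.2
pos [449.556 280.681 179.233] rot [-1.569  0.001  1.482] q7 0.5926229080494387 t 11.0 F [ 0.476 -1.237  0.198] w 56.243021801077255
shift [ 9.3 82.2  1.2]
turn [-0.002  0.006 -0.001]
```

View pics/w9.png

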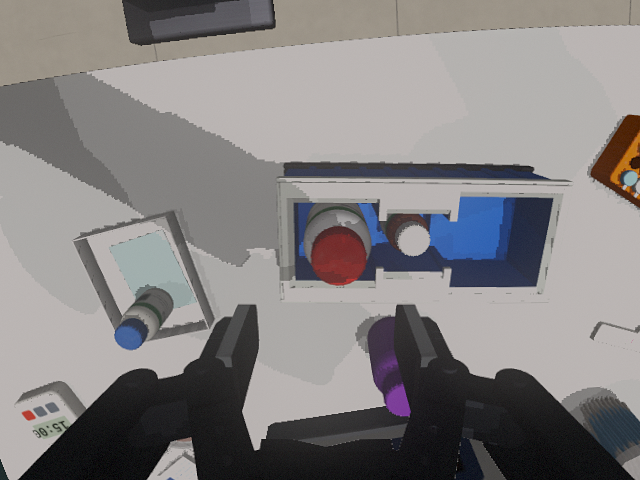

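```bash
python3 - <<'E'
from h import *
import pickle
np.set_printoptions(suppress=True,precision=1)
im=pickle.load(open("w9.pkl","rb"))
print(back(im,[(339,257),(414,241)],[105,66]))
q=back(im,[(278,179),(570,181),(284,302),(549,303)],66);print("rack",q,q.mean(0))
crop(im,265,160,320,150,2.5,"w9c.png")
E
```

```text
[[447.6 287.1 105. ]
 [456.4 337.8  66. ]]
rack [[407.  252.9  66. ]
 [424.1 441.6  66. ]
 [493.9 245.7  66. ]
 [513.3 436.3  66. ]] [459.6 344.1  66. ]
```

View pics/w9c.png

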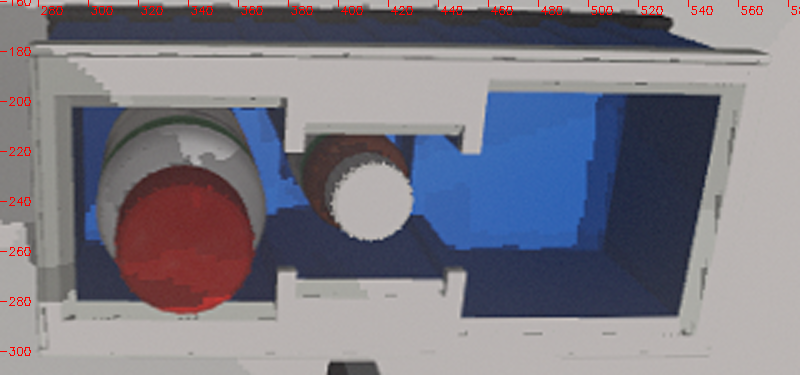

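```bash
python3 -m jog '[{"x":6,"y":20,"z":2,"ax":0,"ay":0,"az":0,"grip":56},{"x":6,"y":42,"z":2,"ax":0,"ay":0,"az":0,"grip":56},{"x":6,"y":64,"z":2,"ax":0,"ay":0,"az":0,"grip":56},{"x":6,"y":77,"z":2,"ax":0,"ay":0,"az":0,"grip":56},{"x":6,"y":79,"z":2,"ax":0,"ay":0,"az":0,"grip":56}]';python3 -m jog '[{"x":0,"y":0,"z":0,"ax":0,"ay":0,"az":0,"grip":56},{"x":0,"y":0,"z":0,"ax":0,"ay":0,"az":0,"grip":40},{"x":0,"y":0,"z":0,"ax":0,"ay":0,"az":0,"grip":15},{"x":0,"y":0,"z":0,"ax":0,"ay":0,"az":0,"grip":15},{"x":0,"y":0,"z":0,"ax":0,"ay":0,"az":0,"grip":15}]'; python3 rel.py
```

```text
clock: 11.55
eef_pos: [449.5, 284.8, 100.1]
tool_rot: [-1.569, 0.002, 1.478]
force: [-0.4, -0.0, -0.5]
width: 56.1
clock: 12.05
eef_pos: [450.6, 286.7, 102.2]
tool_rot: [-1.573, -0.001, 1.479]
force: [-0.5, 0.1, 6.6]
width: 30.1
pos [450.63  286.744 102.183] rot [-1.573 -0.001  1.479] q7 0.5210501563547469 t 12.05 F [-0.47   0.119  6.629] w 30.110337350626505
```

```bash
python3 -m jog '[{"x":0,"y":-3,"z":0,"ax":0,"ay":0,"az":0,"grip":15},{"x":0,"y":-10,"z":0,"ax":0,"ay":0,"az":0,"grip":15},{"x":0,"y":-25,"z":0,"ax":0,"ay":0,"az":0,"grip":15},{"x":0,"y":-45,"z":0,"ax":0,"ay":0,"az":0,"grip":15},{"x":0,"y":-65,"z":0,"ax":0,"ay":0,"az":0,"grip":15}]';python3 -m jog '[{"x":0,"y":-15,"z":0,"ax":0,"ay":0,"az":0,"grip":15},{"x":-5,"y":-30,"z":0,"ax":0,"ay":0,"az":0,"grip":15},{"x":-25,"y":-38,"z":-3,"ax":0,"ay":0,"az":0,"grip":15},{"x":-55,"y":-38,"z":-7,"ax":0,"ay":0,"az":0,"grip":15},{"x":-90,"y":-38,"z":-11,"ax":0,"ay":0,"az":0,"grip":15}]'; python3 rel.py 497 -205 200 1.476
python3 - <<'E'
from h import *
im=get_image("side"); crop(im,220,100,150,120,5,"d10.png")
E
```

```text
clock: 12.55
eef_pos: [449.5, 286.1, 166.8]
tool_rot: [-1.57, 0.0, 1.479]
force: [-0.1, -1.1, -1.0]
width: 29.9
clock: 13.05
eef_pos: [452.6, 195.7, 204.7]
tool_rot: [-1.572, -0.001, 1.481]
force: [0.8, -0.4, -0.4]
width: 29.9
pos [452.584 195.702 204.713] rot [-1.572 -0.001  1.481] q7 0.7482277361304658 t 13.05 F [ 0.799 -0.447 -0.382] w 29.873911990896328
shift [-395.1    4.3  -80.1]
turn [0.001 0.005 0.001]
```

View pics/d10.png

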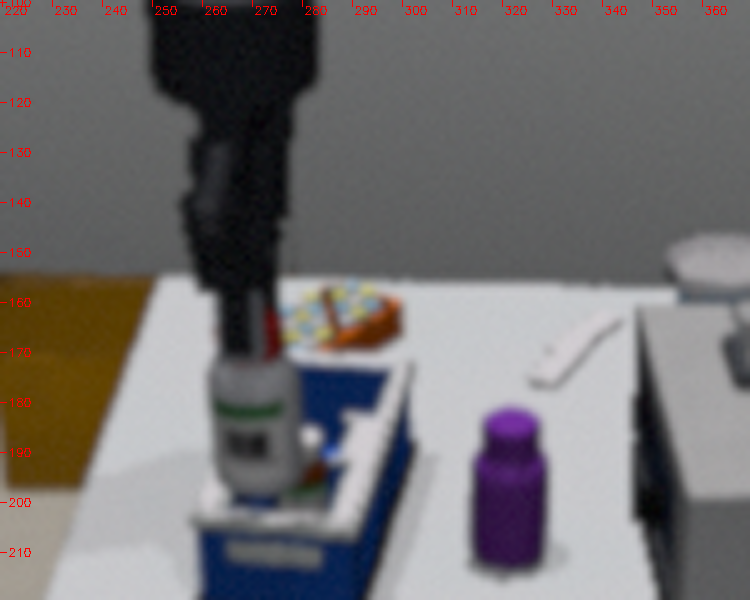

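```bash
python3 -m jog '[{"x":-40,"y":0,"z":-8,"ax":0,"ay":0,"az":0,"grip":15},{"x":-80,"y":0,"z":-16,"ax":0,"ay":0,"az":0,"grip":15},{"x":-120,"y":0,"z":-24,"ax":0,"ay":0,"az":0,"grip":15},{"x":-160,"y":0,"z":-32,"ax":0,"ay":0,"az":0,"grip":15},{"x":-200,"y":0,"z":-40,"ax":0,"ay":0,"az":0,"grip":15}]';python3 -m jog '[{"x":-40,"y":0,"z":-8,"ax":0,"ay":0,"az":0,"grip":15},{"x":-80,"y":0,"z":-16,"ax":0,"ay":0,"az":0,"grip":15},{"x":-120,"y":0,"z":-24,"ax":0,"ay":0,"az":0,"grip":15},{"x":-150,"y":0,"z":-30,"ax":0,"ay":0,"az":0,"grip":15},{"x":-170,"y":0,"z":-34,"ax":0,"ay":0,"az":0,"grip":15}]'; python3 rel.py 497 -205 86 1.476
```

```text
clock: 13.6
eef_pos: [473.9, -8.8, 204.3]
tool_rot: [-1.571, 0.0, 1.479]
force: [0.9, 0.5, -0.7]
width: 29.8
clock: 14.1
eef_pos: [492.0, -182.8, 204.1]
tool_rot: [-1.571, 0.001, 1.475]
force: [0.4, 0.4, -0.3]
width: 30.0
pos [ 491.956 -182.771  204.102] rot [-1.571  0.001  1.475] q7 1.5106810095968628 t 14.1 F [ 0.352  0.438 -0.251] w 29.96647481548022
shift [-21.5 118.1  -7.1]
turn [ 0.    -0.001 -0.001]
```

```bash
python3 -m jog '[{"x":-14,"y":20,"z":-4,"ax":0,"ay":0,"az":0,"grip":15},{"x":-20,"y":50,"z":-7,"ax":0,"ay":0,"az":0,"grip":15},{"x":-20,"y":80,"z":-7,"ax":0,"ay":0,"az":0,"grip":15},{"x":-20,"y":105,"z":-7,"ax":0,"ay":0,"az":0,"grip":15},{"x":-20,"y":113,"z":-7,"ax":0,"ay":0,"az":0,"grip":15}]';python3 -m jog '[{"x":0,"y":1,"z":0,"ax":0,"ay":0,"az":0,"grip":15},{"x":0,"y":3,"z":0,"ax":0,"ay":0,"az":0,"grip":15},{"x":0,"y":4,"z":0,"ax":0,"ay":0,"az":0,"grip":15},{"x":0,"y":4,"z":0,"ax":0,"ay":0,"az":0,"grip":15}]'; python3 rel.py
```

```text
clock: 14.6
eef_pos: [495.8, -199.7, 88.9]
tool_rot: [-1.567, -0.001, 1.479]
force: [-1.5, 0.0, -0.8]
width: 29.9
clock: 15.0
eef_pos: [498.0, -200.4, 87.7]
tool_rot: [-1.572, 0.001, 1.479]
force: [0.3, -0.3, -0.5]
width: 30.0
pos [ 497.989 -200.441   87.75 ] rot [-1.572  0.001  1.479] q7 1.4529552751170094 t 15.0 F [ 0.338 -0.25  -0.546] w 29.984882716650358
```

```bash
python3 -m jog '[{"x":0,"y":1,"z":0,"ax":0,"ay":0,"az":0,"grip":15},{"x":0,"y":2,"z":0,"ax":0,"ay":0,"az":0,"grip":15},{"x":0,"y":3,"z":0,"ax":0,"ay":0,"az":0,"grip":15},{"x":0,"y":3,"z":0,"ax":0,"ay":0,"az":0,"grip":15}]'; python3 rel.py
```

```text
clock: 15.4
eef_pos: [497.5, -200.3, 83.9]
tool_rot: [-1.571, 0.0, 1.479]
force: [-0.4, -0.6, 0.6]
width: 29.9
pos [ 497.506 -200.316   83.942] rot [-1.571  0.     1.479] q7 1.4506366551126637 t 15.4 F [-0.409 -0.644  0.63 ] w 29.904216168868057
```

```bash
python3 -m jog '[{"x":0,"y":1,"z":0,"ax":0,"ay":0,"az":0,"grip":15},{"x":0,"y":1.5,"z":0,"ax":0,"ay":0,"az":0,"grip":15},{"x":0,"y":1.5,"z":0,"ax":0,"ay":0,"az":0,"grip":15}]'; python3 rel.py
```

```text
clock: 15.7
eef_pos: [498.0, -200.3, 83.8]
tool_rot: [-1.572, 0.001, 1.479]
force: [-1.9, 0.1, 13.7]
width: 30.3
pos [ 498.002 -200.273   83.827] rot [-1.572  0.001  1.479] q7 1.449507656784913 t 15.7 F [-1.927  0.117 13.719] w 30.31342739347191
```

```bash
python3 -m jog '[{"x":0,"y":-1,"z":0,"ax":0,"ay":0,"az":0,"grip":34},{"x":0,"y":-1,"z":0,"ax":0,"ay":0,"az":0,"grip":42},{"x":0,"y":-1,"z":0,"ax":0,"ay":0,"az":0,"grip":54},{"x":0,"y":-8,"z":0,"ax":0,"ay":0,"az":0,"grip":56},{"x":0,"y":-25,"z":0,"ax":0,"ay":0,"az":0,"grip":56}]'; python3 -m jog '[{"x":0,"y":-30,"z":0,"ax":0,"ay":0,"az":0,"grip":56},{"x":0,"y":-60,"z":0,"ax":0,"ay":0,"az":0,"grip":56},{"x":0,"y":-85,"z":0,"ax":0,"ay":0,"az":0,"grip":56},{"x":20,"y":-95,"z":4,"ax":0,"ay":0,"az":0,"grip":56},{"x":60,"y":-95,"z":11,"ax":0,"ay":0,"az":0,"grip":56}]'
python3 - <<'E'
from h import *
import pickle
im=get_image("wrist"); cv2.imwrite("pics/w11.png",im["color"][:,:,::-1]);pickle.dump(im,open("w11.pkl","wb"))
E
python3 rel.py 456.5 338 160 1.476
```

```text
clock: 16.2
eef_pos: [496.3, -199.8, 106.6]
tool_rot: [-1.568, -0.001, 1.479]
force: [0.1, -0.1, -0.4]
width: 56.1
clock: 16.7
eef_pos: [492.7, -141.2, 203.7]
tool_rot: [-1.574, 0.002, 1.473]
force: [0.1, 1.8, -1.3]
width: 55.8
pos [ 491.308 -130.223  203.146] rot [-1.571 -0.005  1.485] q7 1.4211167879615545 t 16.75 F [-2.236  7.382 -0.485] w 55.73003259231842
shift [463.3  45.6  74.9]
turn [0.    0.009 0.005]
```

View pics/w11.png

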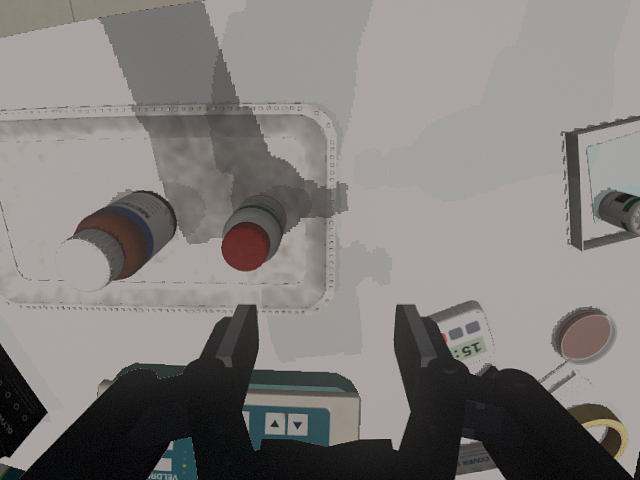

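```bash
python3 -c "
from h import *;import pickle
print(back(pickle.load(open('w11.pkl','rb')),[(247,243),(86,259)],[87,107]))"
python3 -m jog '[{"x":45,"y":0,"z":7,"ax":0,"ay":0,"az":0,"grip":56},{"x":90,"y":0,"z":14,"ax":0,"ay":0,"az":0,"grip":56},{"x":135,"y":0,"z":22,"ax":0,"ay":0,"az":0,"grip":56},{"x":180,"y":0,"z":29,"ax":0,"ay":0,"az":0,"grip":56},{"x":225,"y":0,"z":36,"ax":0,"ay":0,"az":0,"grip":56}]';python3 -m jog '[{"x":45,"y":0,"z":7,"ax":0,"ay":0,"az":0,"grip":50},{"x":90,"y":0,"z":14,"ax":0,"ay":0,"az":0,"grip":50},{"x":130,"y":0,"z":21,"ax":0,"ay":0,"az":0,"grip":50},{"x":165,"y":0,"z":27,"ax":0,"ay":0,"az":0,"grip":50},{"x":190,"y":0,"z":31,"ax":0,"ay":0,"az":0,"grip":50}]'; python3 rel.py 456.5 338 150 1.478
```

```text
[[ 492.24681119 -196.26497213   87.        ]
 [ 485.95005675 -299.2692834   107.        ]]
clock: 17.25
eef_pos: [475.0, 90.6, 201.9]
tool_rot: [-1.569, -0.0, 1.48]
force: [0.7, 0.1, -0.9]
width: 56.0
clock: 17.75
eef_pos: [460.8, 283.8, 201.9]
tool_rot: [-1.569, -0.001, 1.483]
force: [0.5, -0.4, 0.4]
width: 49.8
pos [460.751 283.809 201.881] rot [-1.569 -0.001  1.483] q7 0.6190069017817921 t 17.75 F [ 0.508 -0.388  0.353] w 49.816321909996084
shift [53.6 51.9  8.9]
turn [-0.002  0.005  0.001]
```

```bash
python3 -m jog '[{"x":25,"y":20,"z":5,"ax":0,"ay":0,"az":0,"grip":44},{"x":48,"y":50,"z":9,"ax":0,"ay":0,"az":0,"grip":44},{"x":50,"y":75,"z":9,"ax":0,"ay":0,"az":0,"grip":44},{"x":50,"y":82,"z":9,"ax":0,"ay":0,"az":0,"grip":44},{"x":50,"y":82,"z":9,"ax":0,"ay":0,"az":0,"grip":44}]'; python3 rel.py 456.8 338 38 1.478
python3 - <<'E'
from h import *
import pickle
im=get_image("wrist"); cv2.imwrite("pics/w12.png",im["color"][:,:,::-1]);pickle.dump(im,open("w12.pkl","wb"))
E
```

```text
clock: 18.25
eef_pos: [457.3, 329.9, 119.1]
tool_rot: [-1.568, 0.003, 1.48]
force: [-0.3, -0.2, -0.1]
width: 43.7
pos [457.278 329.893 119.12 ] rot [-1.568  0.003  1.48 ] q7 0.4950676278093412 t 18.25 F [-0.326 -0.215 -0.088] w 43.6596592279183
shift [ 8.2 81.1  1. ]
turn [-0.003  0.002 -0.003]
```

View pics/w12.png

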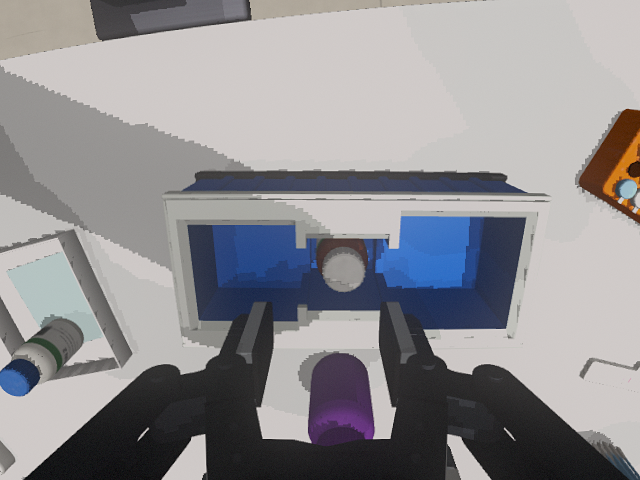

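```bash
python3 - <<'E'
from h import *
import pickle
np.set_printoptions(suppress=True,precision=1)
im=pickle.load(open("w12.pkl","rb"))
print(back(im,[(343.5,269)],66))
q=back(im,[(164,194),(550,195),(183,347),(519,349)],66);print("rack",q,q.mean(0))
E
python3 rel.py 456.8 338 38 1.478
```

```text
[[453.6 338.1  66. ]]
rack [[406.1 253.9  66. ]
 [423.7 443.2  66. ]
 [493.6 244.2  66. ]
 [512.9 434.3  66. ]] [459.1 343.9  66. ]
pos [458.329 330.155 120.309] rot [-1.57   0.001  1.479] q7 0.49522352088596056 t 18.3 F [ 0.605  0.576 -0.341] w 43.86609297409985
shift [ 7.8 82.3  2.2]
turn [-0.001  0.001 -0.001]
```

```bash
python3 -m jog '[{"x":8,"y":10,"z":2,"ax":0,"ay":0,"az":0,"grip":44},{"x":8,"y":20,"z":2,"ax":0,"ay":0,"az":0,"grip":44},{"x":8,"y":35,"z":2,"ax":0,"ay":0,"az":0,"grip":44},{"x":8,"y":48,"z":2,"ax":0,"ay":0,"az":0,"grip":44},{"x":8,"y":50,"z":2,"ax":0,"ay":0,"az":0,"grip":44}]'; python3 rel.py 456.8 338 38 1.478
python3 - <<'E'
from h import *
im=get_image("wrist"); cv2.imwrite("pics/w13.png",im["color"][:,:,::-1])
im=get_image("side"); crop(im,230,120,100,100,6,"d13.png")
E
```

```text
clock: 18.8
eef_pos: [456.8, 337.8, 68.7]
tool_rot: [-1.569, 0.002, 1.479]
force: [-0.7, -1.4, 0.2]
width: 44.0
pos [456.837 337.835  68.69 ] rot [-1.569  0.002  1.479] q7 0.4532305277779176 t 18.8 F [-0.665 -1.354  0.209] w 43.95217824875147
shift [ 0.2 30.7 -0. ]
turn [-0.002  0.001 -0.002]
```

View pics/w13.png

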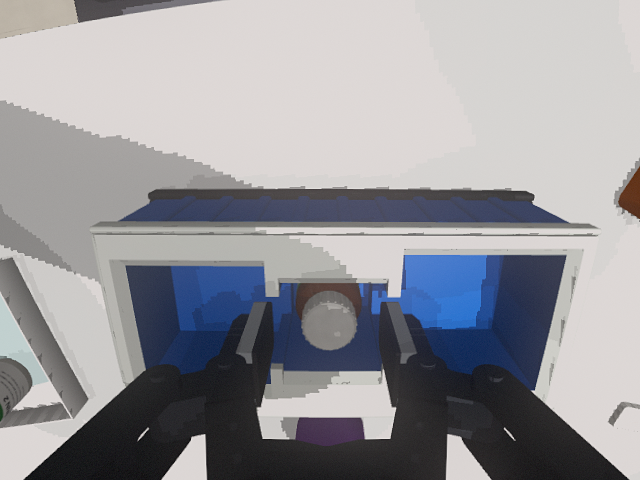

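View pics/d13.png

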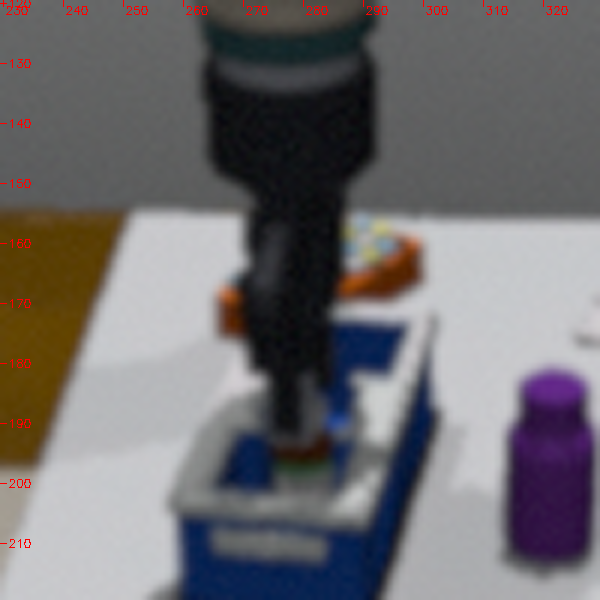

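```bash
python3 -m jog '[{"x":0,"y":7,"z":0,"ax":0,"ay":0,"az":0,"grip":44},{"x":0,"y":14,"z":0,"ax":0,"ay":0,"az":0,"grip":44},{"x":0,"y":21,"z":0,"ax":0,"ay":0,"az":0,"grip":44},{"x":0,"y":28,"z":0,"ax":0,"ay":0,"az":0,"grip":44},{"x":0,"y":30,"z":0,"ax":0,"ay":0,"az":0,"grip":44}]'; python3 rel.py 456.8 338 38 1.478
```

```text
clock: 19.4
eef_pos: [457.2, 338.3, 39.3]
tool_rot: [-1.57, 0.001, 1.479]
force: [-0.3, -0.6, 0.3]
width: 44.0
pos [457.179 338.33   39.304] rot [-1.57   0.001  1.479] q7 0.43558701573079367 t 19.4 F [-0.308 -0.58   0.254] w 43.97934171985681
shift [-0.4  1.3  0.3]
turn [-0.001  0.001 -0.001]
```

```bash
python3 -m jog '[{"x":0,"y":0,"z":0,"ax":0,"ay":0,"az":0,"grip":38},{"x":0,"y":0,"z":0,"ax":0,"ay":0,"az":0,"grip":30},{"x":0,"y":0,"z":0,"ax":0,"ay":0,"az":0,"grip":15},{"x":0,"y":0,"z":0,"ax":0,"ay":0,"az":0,"grip":15},{"x":0,"y":0,"z":0,"ax":0,"ay":0,"az":0,"grip":15}]'; python3 rel.py
python3 - <<'E'
from h import *
im=get_image("wrist"); cv2.imwrite("pics/w14.png",im["color"][:,:,::-1])
E
```

```text
clock: 19.9
eef_pos: [457.9, 338.9, 40.7]
tool_rot: [-1.571, -0.001, 1.479]
force: [-0.3, -0.6, 3.0]
width: 27.1
pos [457.902 338.895  40.732] rot [-1.571 -0.001  1.479] q7 0.4357774585862257 t 19.9 F [-0.334 -0.629  2.983] w 27.091645501741677
```

View pics/w14.png

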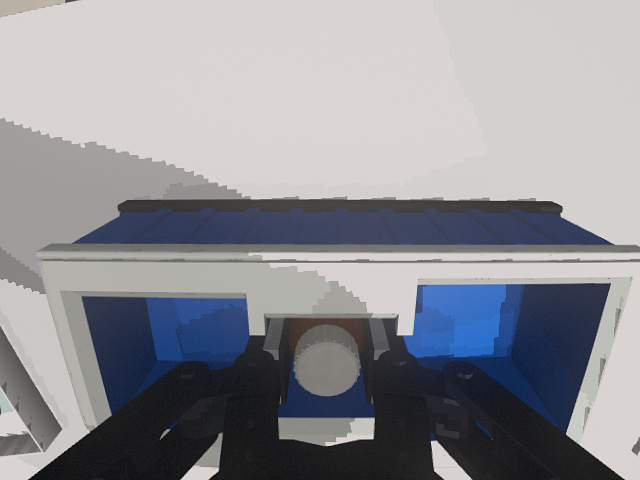

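```bash
python3 -m jog '[{"x":0,"y":-3,"z":0,"ax":0,"ay":0,"az":0,"grip":15},{"x":0,"y":-12,"z":0,"ax":0,"ay":0,"az":0,"grip":15},{"x":0,"y":-30,"z":0,"ax":0,"ay":0,"az":0,"grip":15},{"x":0,"y":-55,"z":0,"ax":0,"ay":0,"az":0,"grip":15},{"x":0,"y":-80,"z":0,"ax":0,"ay":0,"az":0,"grip":15}]';python3 -m jog '[{"x":0,"y":-20,"z":0,"ax":0,"ay":0,"az":0,"grip":15},{"x":-15,"y":-30,"z":0,"ax":0,"ay":0,"az":0,"grip":15},{"x":-50,"y":-30,"z":0,"ax":0,"ay":0,"az":0,"grip":15},{"x":-90,"y":-30,"z":0,"ax":0,"ay":0,"az":0,"grip":15},{"x":-130,"y":-30,"z":0,"ax":0,"ay":0,"az":0,"grip":15}]'; python3 rel.py 464.5 118.5 150 1.476
```

```text
clock: 20.45
eef_pos: [457.4, 338.5, 121.4]
tool_rot: [-1.57, 0.0, 1.479]
force: [-0.0, -1.4, 0.2]
width: 27.6
clock: 20.95
eef_pos: [444.8, 206.5, 150.2]
tool_rot: [-1.57, 0.001, 1.479]
force: [0.0, 0.0, -0.1]
width: 27.4
pos [444.776 206.521 150.245] rot [-1.57   0.001  1.479] q7 0.655098997483845 t 20.95 F [ 0.009  0.013 -0.149] w 27.434031369257408
shift [-85.8   0.3 -27.7]
turn [-0.001  0.003 -0.001]
```

```bash
python3 -m jog '[{"x":-35,"y":0,"z":-11,"ax":0,"ay":0,"az":0,"grip":15},{"x":-65,"y":0,"z":-21,"ax":0,"ay":0,"az":0,"grip":15},{"x":-82,"y":0,"z":-28,"ax":0,"ay":0,"az":0,"grip":15},{"x":-82,"y":0,"z":-28,"ax":0,"ay":0,"az":0,"grip":15},{"x":-82,"y":0,"z":-28,"ax":0,"ay":0,"az":0,"grip":15}]'; python3 rel.py 464.5 118.5 150 1.476
python3 - <<'E'
from h import *
import pickle
im=get_image("wrist"); cv2.imwrite("pics/w15.png",im["color"][:,:,::-1]);pickle.dump(im,open("w15.pkl","wb"))
im=get_image("side"); crop(im,230,160,100,120,5,"d15.png")
E
```

```text
clock: 21.45
eef_pos: [465.5, 124.5, 150.2]
tool_rot: [-1.57, 0.0, 1.478]
force: [0.2, 1.2, -0.4]
width: 27.4
pos [465.509 124.471 150.241] rot [-1.57   0.     1.478] q7 0.8118316493423081 t 21.45 F [ 0.218  1.237 -0.392] w 27.364172631445403
shift [-6.   0.2  0.4]
turn [-0.001  0.002 -0.   ]
```

View pics/w15.png

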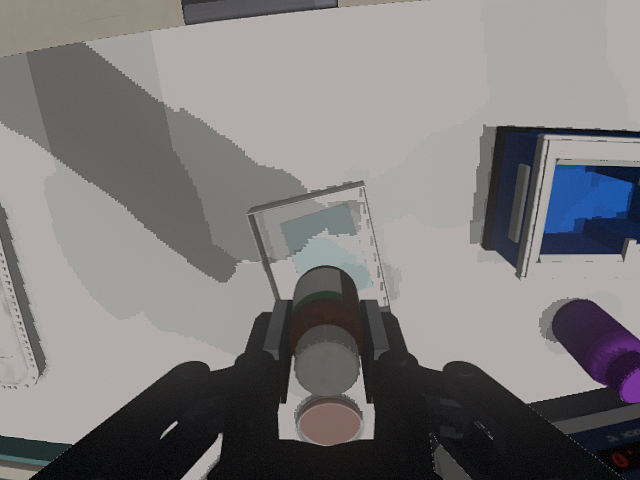

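View pics/d15.png

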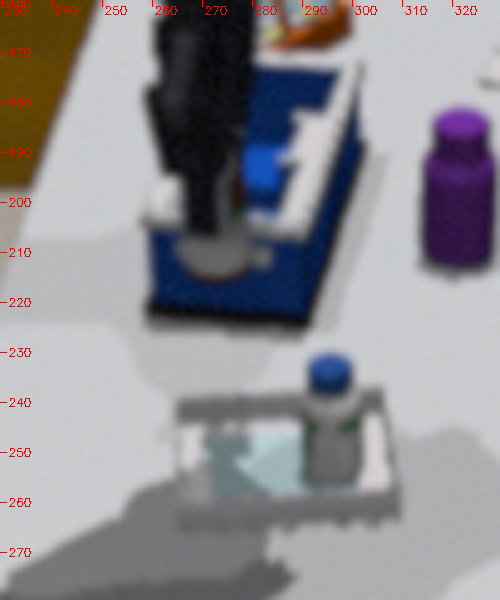

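```bash
python3 - <<'E'
from h import *
import pickle
np.set_printoptions(suppress=True,precision=1)
im=pickle.load(open("w15.pkl","rb"))
q=back(im,[(249,213),(364,183)],19);print(q)
m=q.mean(0); d=(q[1]-q[0])[:2]; d/=np.linalg.norm(d); n=np.array([d[1],-d[0]]); print(np.arctan2(d[0],d[1]),"centre",m[:2]+53*n,"slot",m[:2]+27*n)
E
```

```text
[[447.9  71.   19. ]
 [434.4 152.4  19. ]]
-0.16430129509026972 centre [493.4 120.4] slot [467.8 116.1]
```

```bash
python3 rel.py 468.5 116.5 39; python3 -m jog '[{"x":-4,"y":25,"z":-2,"ax":0,"ay":0,"az":0,"grip":15},{"x":-7.5,"y":55,"z":-4,"ax":0,"ay":0,"az":0,"grip":15},{"x":-7.5,"y":80,"z":-4,"ax":0,"ay":0,"az":0,"grip":15},{"x":-7.5,"y":98,"z":-4,"ax":0,"ay":0,"az":0,"grip":15},{"x":-7.5,"y":104,"z":-4,"ax":0,"ay":0,"az":0,"grip":15}]';python3 -m jog '[{"x":0,"y":1,"z":0,"ax":0,"ay":0,"az":0,"grip":15},{"x":0,"y":3,"z":0,"ax":0,"ay":0,"az":0,"grip":15},{"x":0,"y":5,"z":0,"ax":0,"ay":0,"az":0,"grip":15},{"x":0,"y":5,"z":0,"ax":0,"ay":0,"az":0,"grip":15}]'; python3 rel.py 468.5 116.5 39
```

```text
pos [465.514 126.037 150.346] rot [-1.57  -0.001  1.481] q7 0.8118566015407958 t 21.55 F [ 0.4    0.568 -0.808] w 27.48319958553148
shift [ -9.3 111.3  -3.9]
clock: 22.05
eef_pos: [467.9, 118.4, 44.7]
tool_rot: [-1.568, 0.001, 1.482]
force: [-1.0, 0.3, -0.6]
width: 27.4
clock: 22.45
eef_pos: [469.7, 117.3, 41.8]
tool_rot: [-1.572, -0.0, 1.479]
force: [0.7, -0.1, -0.5]
width: 27.5
pos [469.728 117.325  41.817] rot [-1.572 -0.     1.479] q7 0.7179485590489914 t 22.45 F [ 0.727 -0.118 -0.513] w 27.474515359422494
shift [-0.9  2.8  1.2]
```

```bash
python3 -m jog '[{"x":0,"y":1,"z":0,"ax":0,"ay":0,"az":0,"grip":15},{"x":0,"y":2.5,"z":0,"ax":0,"ay":0,"az":0,"grip":15},{"x":0,"y":2.5,"z":0,"ax":0,"ay":0,"az":0,"grip":15},{"x":0,"y":2.5,"z":0,"ax":0,"ay":0,"az":0,"grip":15}]'; python3 rel.py
python3 - <<'E'
from h import *
im=get_image("wrist"); cv2.imwrite("pics/w16.png",im["color"][:,:,::-1])
im=get_image("side"); crop(im,230,160,100,120,5,"d16.png")
E
```

```text
clock: 22.85
eef_pos: [469.4, 117.2, 38.8]
tool_rot: [-1.571, -0.0, 1.479]
force: [0.8, 0.4, -0.1]
width: 27.2
pos [469.38  117.155  38.822] rot [-1.571 -0.     1.479] q7 0.7150712520047618 t 22.85 F [ 0.818  0.361 -0.126] w 27.185111558896104
```

View pics/w16.png

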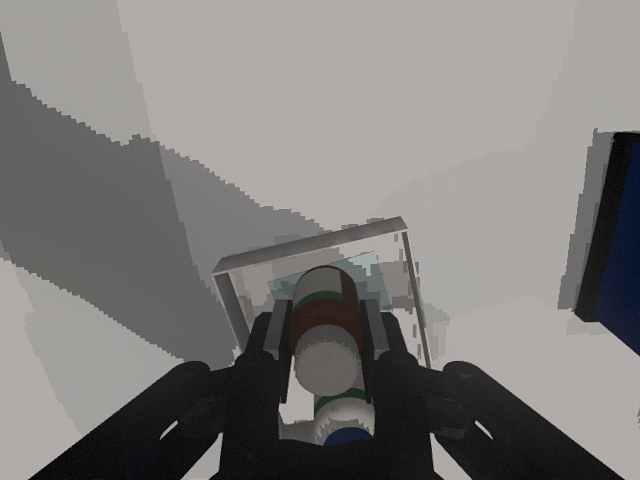

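View pics/d16.png

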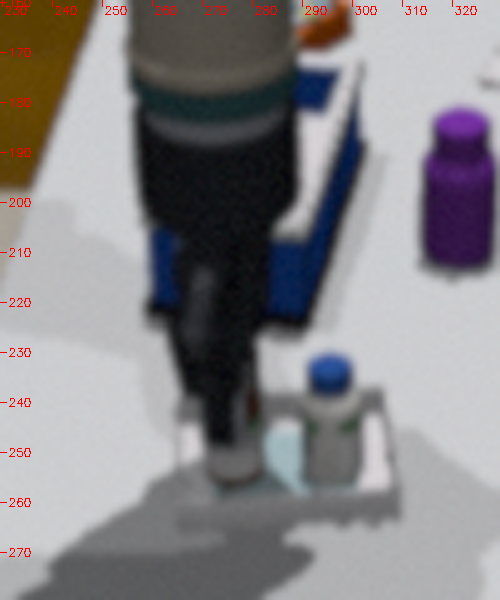

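```bash
python3 -m jog '[{"x":0,"y":1,"z":0,"ax":0,"ay":0,"az":0,"grip":15},{"x":0,"y":1.5,"z":0,"ax":0,"ay":0,"az":0,"grip":15},{"x":0,"y":1.5,"z":0,"ax":0,"ay":0,"az":0,"grip":15}]'
```

```text
clock: 23.25
eef_pos: [469.6, 117.2, 38.2]
tool_rot: [-1.572, 0.0, 1.479]
force: [-1.6, 0.3, 10.9]
width: 27.4
```

```bash
python3 -m jog '[{"x":0,"y":-1,"z":0,"ax":0,"ay":0,"az":0,"grip":32},{"x":0,"y":-1,"z":0,"ax":0,"ay":0,"az":0,"grip":38},{"x":0,"y":-1,"z":0,"ax":0,"ay":0,"az":0,"grip":44},{"x":0,"y":-1,"z":0,"ax":0,"ay":0,"az":0,"grip":44},{"x":0,"y":-10,"z":0,"ax":0,"ay":0,"az":0,"grip":44}]'; python3 -m jog '[{"x":0,"y":-20,"z":0,"ax":0,"ay":0,"az":0,"grip":44},{"x":0,"y":-45,"z":0,"ax":0,"ay":0,"az":0,"grip":44},{"x":0,"y":-70,"z":0,"ax":0,"ay":0,"az":0,"grip":44},{"x":0,"y":-90,"z":0,"ax":0,"ay":0,"az":0,"grip":44},{"x":0,"y":-90,"z":0,"ax":0,"ay":0,"az":0,"grip":44}]'
python3 - <<'E'
from h import *
import pickle
im=get_image("wrist"); cv2.imwrite("pics/w17.png",im["color"][:,:,::-1]);pickle.dump(im,open("w17.pkl","wb"))
im=get_image("side"); crop(im,230,160,100,120,5,"d17.png")
E
python3 rel.py 516 124 130 1.476
```

```text
clock: 23.75
eef_pos: [468.6, 117.0, 46.7]
tool_rot: [-1.569, 0.001, 1.479]
force: [-0.4, -0.4, -1.0]
width: 43.9
clock: 24.25
eef_pos: [471.0, 117.7, 140.1]
tool_rot: [-1.576, -0.002, 1.479]
force: [0.7, -0.5, 0.5]
width: 43.7
pos [469.53  116.985 137.77 ] rot [-1.572 -0.     1.479] q7 0.8044104111322965 t 24.35 F [ 0.401 -0.453 -0.257] w 44.19826220165056
shift [ 11.3   7.8 -45.6]
turn [0.001 0.003 0.   ]
```

View pics/w17.png

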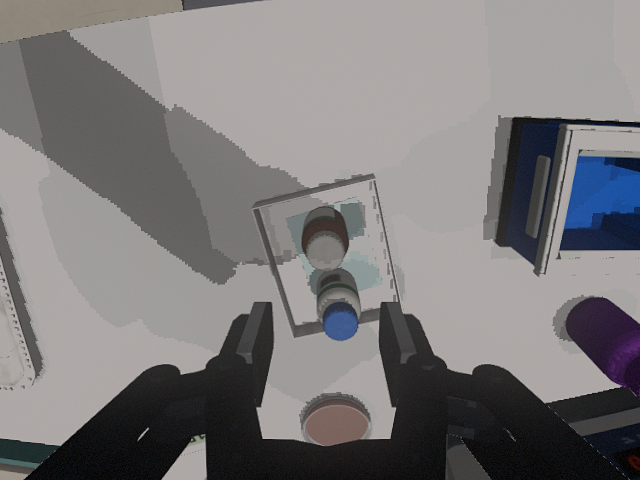

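View pics/d17.png

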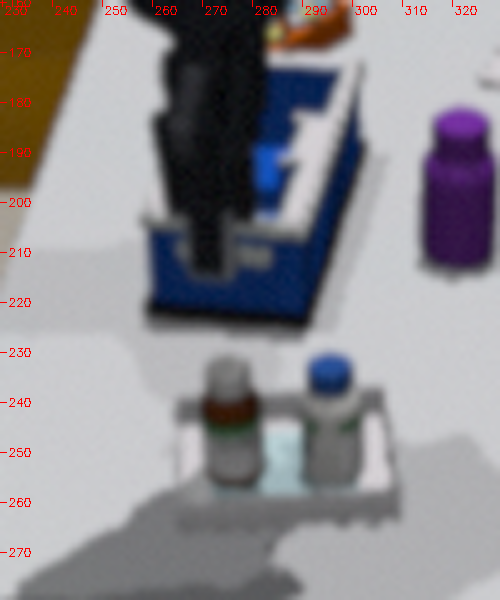

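```bash
python3 - <<'E'
from h import *
import pickle
np.set_printoptions(suppress=True,precision=1)
im=pickle.load(open("w17.pkl","rb"))
print(back(im,[(326,250),(341,322)],64))
E
```

```text
[[465.4 117.4  64. ]
 [513.3 122.1  64. ]]
```

```bash
python3 -m jog '[{"x":5,"y":0,"z":-23,"ax":0,"ay":0,"az":0,"grip":46},{"x":10,"y":10,"z":-44,"ax":0,"ay":0,"az":0,"grip":46},{"x":10,"y":30,"z":-44,"ax":0,"ay":0,"az":0,"grip":46},{"x":10,"y":48,"z":-44,"ax":0,"ay":0,"az":0,"grip":46},{"x":10,"y":50,"z":-44,"ax":0,"ay":0,"az":0,"grip":46}]'; python3 rel.py 515 123 38.5 
python3 - <<'E'
from h import *
import pickle
im=get_image("wrist"); cv2.imwrite("pics/w18.png",im["color"][:,:,::-1])
im=get_image("side"); crop(im,250,160,100,120,5,"d18.png")
E
```

```text
clock: 24.85
eef_pos: [511.8, 122.4, 84.4]
tool_rot: [-1.565, 0.002, 1.479]
force: [0.6, 0.3, -0.2]
width: 45.7
pos [511.779 122.394  84.416] rot [-1.565  0.002  1.479] q7 0.7951303165040614 t 24.85 F [ 0.61   0.254 -0.235] w 45.66298713337654
shift [ 1.  45.9 -3.4]
```

View pics/w18.png

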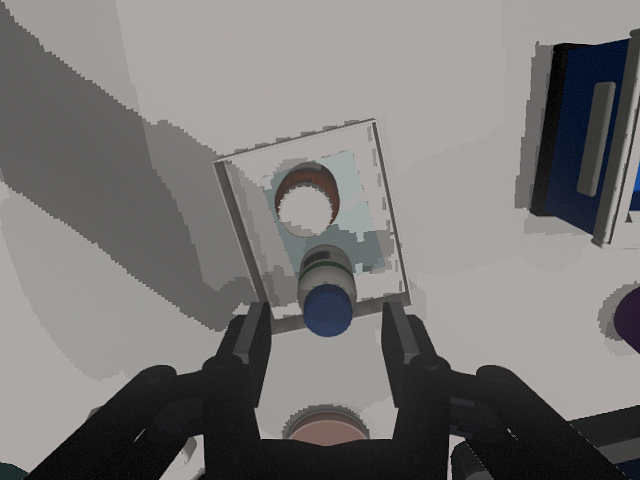

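View pics/d18.png

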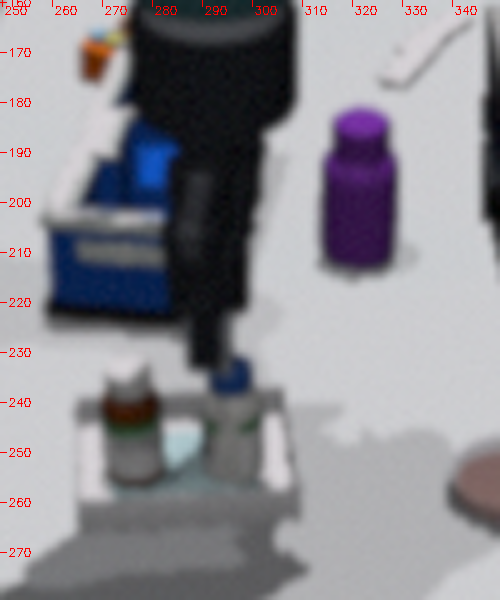

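```bash
python3 - <<'E'
from h import *
np.set_printoptions(suppress=True,precision=1)
s=read_state(); p=s["eef_pos"]; print(p)
Rm=R.from_euler('xyz',s["tool_rot"]).as_matrix()
im=get_image("side")
for dx in (-23,-37): print(proj(im,[p+Rm@[dx,9,dz] for dz in(-11,0,11)]))
print(proj(im,[(515,123,64),(517,124,64)]))
im=get_image("wrist"); print(back(im,[(328,309)],64))
E
```

```text
[513.1 123.   86.4]
[[296.5 233.4]
 [291.8 233. ]
 [287.2 232.6]]
[[295.5 236.9]
 [290.8 236.5]
 [286.1 236.1]]
[[294.4 232.3]
 [295.3 232. ]]
[[515.9 122.9  64. ]]
```

```bash
python3 -m jog '[{"x":0.5,"y":10,"z":-3,"ax":0,"ay":0,"az":0,"grip":46},{"x":0.5,"y":24,"z":-3,"ax":0,"ay":0,"az":0,"grip":46},{"x":0.5,"y":38,"z":-3,"ax":0,"ay":0,"az":0,"grip":46},{"x":0.5,"y":46,"z":-3,"ax":0,"ay":0,"az":0,"grip":46},{"x":0.5,"y":48,"z":-3,"ax":0,"ay":0,"az":0,"grip":46}]'; python3 -m jog '[{"x":0,"y":0,"z":0,"ax":0,"ay":0,"az":0,"grip":46},{"x":0,"y":0,"z":0,"ax":0,"ay":0,"az":0,"grip":36},{"x":0,"y":0,"z":0,"ax":0,"ay":0,"az":0,"grip":15},{"x":0,"y":0,"z":0,"ax":0,"ay":0,"az":0,"grip":15},{"x":0,"y":0,"z":0,"ax":0,"ay":0,"az":0,"grip":15}]'; python3 rel.py
```

```text
clock: 25.55
eef_pos: [516.9, 123.2, 38.6]
tool_rot: [-1.57, 0.0, 1.479]
force: [0.4, -0.2, -0.1]
width: 46.1
clock: 26.05
eef_pos: [517.7, 123.4, 40.1]
tool_rot: [-1.572, -0.0, 1.479]
force: [-1.3, -0.8, 6.3]
width: 27.4
pos [517.655 123.425  40.12 ] rot [-1.572 -0.     1.479] q7 0.7604816298788297 t 26.05 F [-1.282 -0.754  6.349] w 27.397746224981997
```

```bash
python3 -m jog '[{"x":0,"y":-4,"z":0,"ax":0,"ay":0,"az":0,"grip":15},{"x":0,"y":-15,"z":0,"ax":0,"ay":0,"az":0,"grip":15},{"x":0,"y":-40,"z":0,"ax":0,"ay":0,"az":0,"grip":15},{"x":0,"y":-70,"z":0,"ax":0,"ay":0,"az":0,"grip":15},{"x":0,"y":-95,"z":0,"ax":0,"ay":0,"az":0,"grip":15}]'; python3 rel.py 460 339 150 1.478
python3 - <<'E'
from h import *
im=get_image("side"); crop(im,230,160,100,120,5,"d19.png")
E
```

```text
clock: 26.55
eef_pos: [517.2, 123.5, 136.2]
tool_rot: [-1.571, -0.0, 1.479]
force: [1.2, 0.0, 0.1]
width: 27.4
pos [517.234 123.493 136.231] rot [-1.571 -0.     1.479] q7 0.8369131171991527 t 26.55 F [1.249 0.027 0.082] w 27.375597628135203
shift [209.4 -13.7  76.7]
turn [0.001 0.001 0.   ]
```

View pics/d19.png

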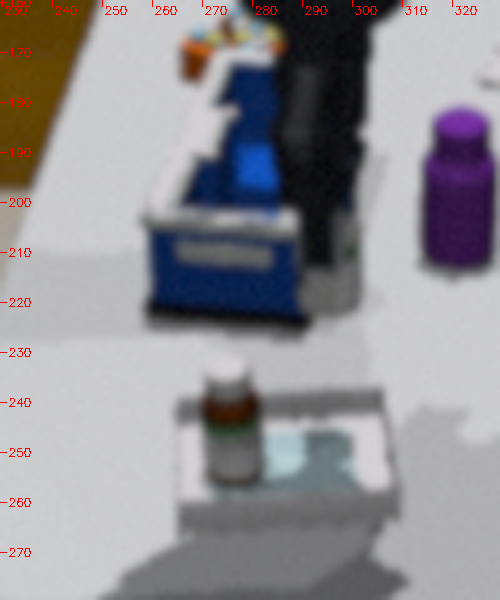

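```bash
python3 -m jog '[{"x":30,"y":-6,"z":11,"ax":0,"ay":0,"az":0,"grip":15},{"x":65,"y":-14,"z":24,"ax":0,"ay":0,"az":0,"grip":15},{"x":105,"y":-14,"z":39,"ax":0,"ay":0,"az":0,"grip":15},{"x":145,"y":-14,"z":54,"ax":0,"ay":0,"az":0,"grip":15},{"x":180,"y":-14,"z":67,"ax":0,"ay":0,"az":0,"grip":15}]'; python3 -m jog '[{"x":15,"y":0,"z":6,"ax":0,"ay":0,"az":0,"grip":15},{"x":26,"y":0,"z":10,"ax":0,"ay":0,"az":0,"grip":15},{"x":26,"y":0,"z":10,"ax":0,"ay":0,"az":0,"grip":15},{"x":26,"y":0,"z":10,"ax":0,"ay":0,"az":0,"grip":15}]'; python3 rel.py 460 339 110 1.478
```

```text
clock: 27.1
eef_pos: [466.1, 311.0, 149.1]
tool_rot: [-1.571, -0.001, 1.48]
force: [0.4, -0.4, -0.1]
width: 27.3
clock: 27.5
eef_pos: [460.1, 333.5, 148.2]
tool_rot: [-1.571, 0.002, 1.477]
force: [-0.1, -0.8, -0.7]
width: 27.4
pos [460.131 333.511 148.2  ] rot [-1.571  0.002  1.477] q7 0.49592116695994676 t 27.5 F [-0.053 -0.835 -0.658] w 27.402562389478526
shift [ 5.5 38.2  0.7]
turn [ 0.    -0.001 -0.002]
```

```bash
python3 -m jog '[{"x":4,"y":15,"z":0.5,"ax":0,"ay":0,"az":0,"grip":15},{"x":4,"y":30,"z":0.5,"ax":0,"ay":0,"az":0,"grip":15},{"x":4,"y":34,"z":0.5,"ax":0,"ay":0,"az":0,"grip":15},{"x":4,"y":34,"z":0.5,"ax":0,"ay":0,"az":0,"grip":15}]'; python3 rel.py 460 339 110 1.478
python3 - <<'E'
from h import *
im=get_image("wrist"); cv2.imwrite("pics/w20.png",im["color"][:,:,::-1])
im=get_image("side"); crop(im,230,130,100,100,6,"d20.png")
s=read_state(); p=s["eef_pos"]
im=get_image("scene"); crop(im,240,220,140,140,4.2,"s20.png")
E
```

```text
clock: 27.9
eef_pos: [459.0, 338.2, 113.0]
tool_rot: [-1.569, 0.002, 1.478]
force: [-0.6, -0.4, 0.1]
width: 27.6
pos [459.034 338.19  113.045] rot [-1.569  0.002  1.478] q7 0.4678055057882931 t 27.9 F [-0.593 -0.4    0.111] w 27.61179812081683
shift [ 0.9  3.  -0.9]
turn [-0.002 -0.    -0.002]
```

View pics/w20.png

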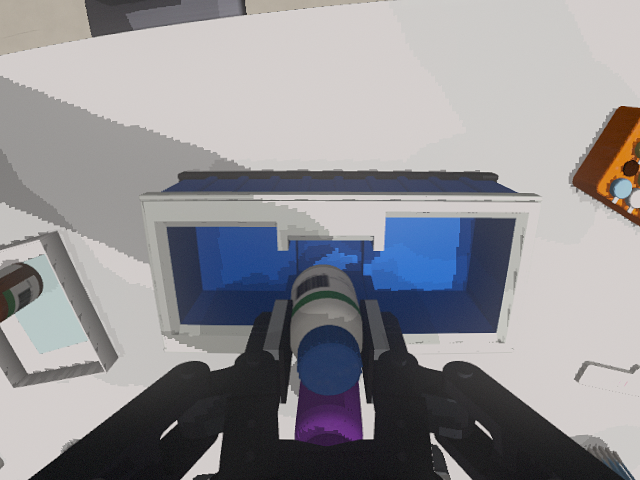

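View pics/d20.png

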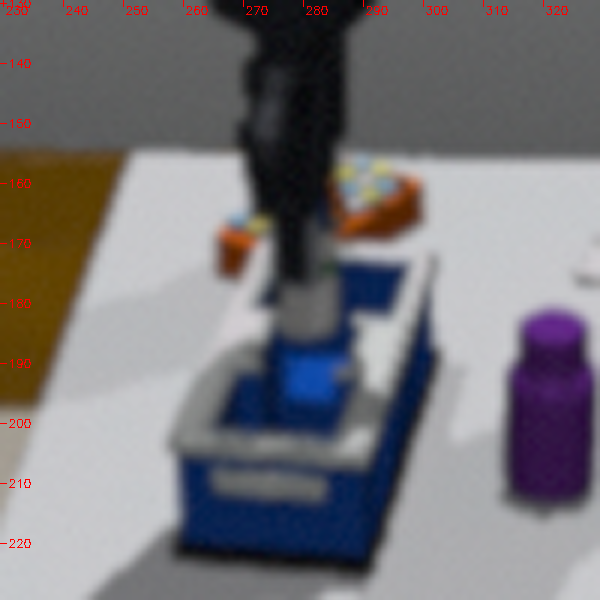

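View pics/s20.png

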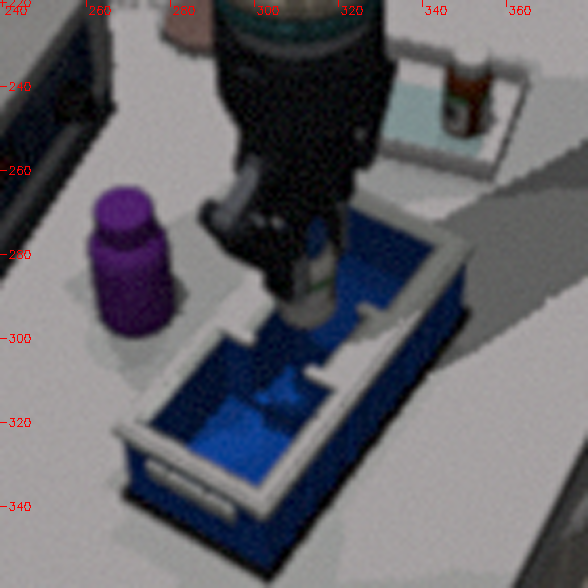

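```bash
python3 - <<'E'
from h import *
np.set_printoptions(suppress=True,precision=1)
im=get_image("wrist"); crop(im,270,180,130,90,6,"w21.png")
q=back(im,[(142,198),(541,198),(163,351),(512,350)],66);print("rack",q,q.mean(0))
E
python3 rel.py 460 339 110 1.478
```

```text
rack [[408.4 254.6  66. ]
 [426.3 446.   66. ]
 [494.7 244.1  66. ]
 [512.6 437.8  66. ]] [460.5 345.6  66. ]
pos [459.626 339.664 114.779] rot [-1.571 -0.001  1.479] q7 0.4678969209850101 t 28.1 F [-0.057 -0.074  1.152] w 27.50370189137849
shift [-0.6  4.8 -0.4]
turn [0.001 0.001 0.001]
```

View pics/w21.png

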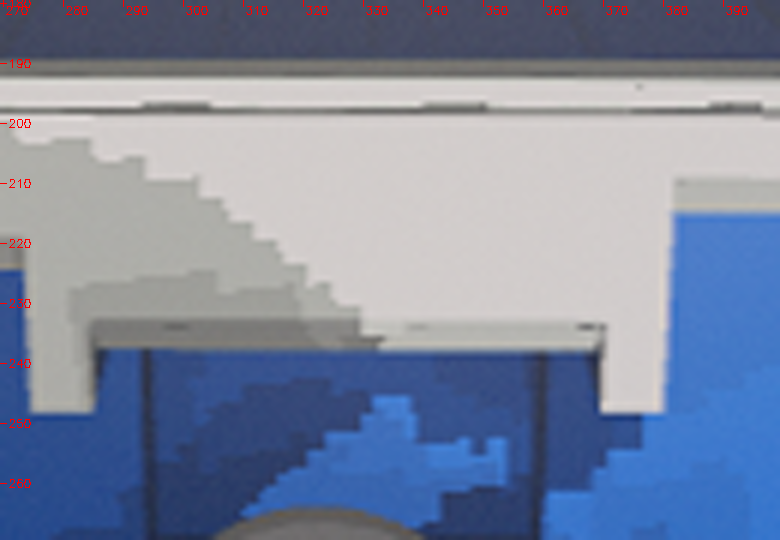

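```bash
python3 -m jog '[{"x":0.5,"y":12,"z":-0.5,"ax":0,"ay":0,"az":0,"grip":15},{"x":0.5,"y":26,"z":-0.5,"ax":0,"ay":0,"az":0,"grip":15},{"x":0.5,"y":40,"z":-0.5,"ax":0,"ay":0,"az":0,"grip":15},{"x":0.5,"y":54,"z":-0.5,"ax":0,"ay":0,"az":0,"grip":15},{"x":0.5,"y":64,"z":-0.5,"ax":0,"ay":0,"az":0,"grip":15}]'; python3 rel.py 459 339 42.5
python3 -m jog '[{"x":0,"y":2,"z":0,"ax":0,"ay":0,"az":0,"grip":15},{"x":0,"y":4,"z":0,"ax":0,"ay":0,"az":0,"grip":15},{"x":0,"y":4,"z":0,"ax":0,"ay":0,"az":0,"grip":15},{"x":0,"y":4,"z":0,"ax":0,"ay":0,"az":0,"grip":15}]'; python3 rel.py 459 339 42.5
```

```text
clock: 28.6
eef_pos: [459.1, 339.5, 48.3]
tool_rot: [-1.569, 0.001, 1.479]
force: [0.3, 0.0, 0.0]
width: 27.4
pos [459.066 339.509  48.335] rot [-1.569  0.001  1.479] q7 0.4259219388659277 t 28.6 F [0.274 0.009 0.   ] w 27.416330033458106
shift [-0.5  5.8  0. ]
clock: 29.0
eef_pos: [460.1, 340.3, 46.8]
tool_rot: [-1.572, -0.001, 1.479]
force: [0.0, 0.2, 0.1]
width: 27.3
pos [460.116 340.298  46.815] rot [-1.572 -0.001  1.479] q7 0.42418343481393267 t 29.0 F [0.049 0.198 0.078] w 27.337509893975515
shift [-1.4  4.3  1. ]
```

```bash
python3 -m jog '[{"x":0,"y":1.5,"z":0,"ax":0,"ay":0,"az":0,"grip":15},{"x":0,"y":3,"z":0,"ax":0,"ay":0,"az":0,"grip":15},{"x":0,"y":3.5,"z":0,"ax":0,"ay":0,"az":0,"grip":15},{"x":0,"y":4,"z":0,"ax":0,"ay":0,"az":0,"grip":15},{"x":0,"y":4,"z":0,"ax":0,"ay":0,"az":0,"grip":15}]'; python3 rel.py 459 339 42.5
```

```text
clock: 29.5
eef_pos: [459.8, 340.0, 42.6]
tool_rot: [-1.571, 0.0, 1.479]
force: [-0.4, -0.7, 3.1]
width: 27.5
pos [459.823 339.952  42.567] rot [-1.571  0.     1.479] q7 0.421738466593045 t 29.5 F [-0.425 -0.696  3.089] w 27.534008469815078
shift [-1.   0.1  0.7]
```

```bash
python3 -m jog '[{"x":0,"y":0.7,"z":0,"ax":0,"ay":0,"az":0,"grip":15},{"x":0,"y":0.7,"z":0,"ax":0,"ay":0,"az":0,"grip":15},{"x":0,"y":0,"z":0,"ax":0,"ay":0,"az":0,"grip":32},{"x":0,"y":0,"z":0,"ax":0,"ay":0,"az":0,"grip":38},{"x":0,"y":0,"z":0,"ax":0,"ay":0,"az":0,"grip":44}]'; python3 -m jog '[{"x":0,"y":0,"z":0,"ax":0,"ay":0,"az":0,"grip":44},{"x":0,"y":-10,"z":0,"ax":0,"ay":0,"az":0,"grip":44},{"x":0,"y":-28,"z":0,"ax":0,"ay":0,"az":0,"grip":44},{"x":0,"y":-50,"z":0,"ax":0,"ay":0,"az":0,"grip":44},{"x":0,"y":-75,"z":0,"ax":0,"ay":0,"az":0,"grip":44}]'; python3 -m jog '[{"x":0,"y":-30,"z":0,"ax":0,"ay":0,"az":0,"grip":44},{"x":0,"y":-60,"z":0,"ax":0,"ay":0,"az":0,"grip":56},{"x":0,"y":-85,"z":0,"ax":0,"ay":0,"az":0,"grip":56},{"x":0,"y":-85,"z":0,"ax":0,"ay":0,"az":0,"grip":56},{"x":0,"y":-85,"z":0,"ax":0,"ay":0,"az":0,"grip":56}]'
python3 - <<'E'
from h import *
import pickle
im=get_image("wrist"); cv2.imwrite("pics/w22.png",im["color"][:,:,::-1]);pickle.dump(im,open("w22.pkl","wb"))
E
python3 rel.py 497 -200 200 1.476
```

```text
clock: 30.0
eef_pos: [459.7, 340.0, 42.2]
tool_rot: [-1.571, -0.0, 1.479]
force: [0.9, -0.2, -0.4]
width: 43.8
clock: 30.5
eef_pos: [459.5, 339.8, 118.3]
tool_rot: [-1.57, 0.0, 1.479]
force: [0.3, -0.3, -0.0]
width: 43.8
clock: 31.0
eef_pos: [459.9, 340.0, 203.1]
tool_rot: [-1.572, -0.001, 1.479]
force: [-0.8, -1.1, -0.6]
width: 55.9
pos [459.466 339.524 202.149] rot [-1.57   0.001  1.479] q7 0.524657813186824 t 31.05 F [ 0.163  0.022 -0.446] w 55.96178405104645
shift [-533.8    2.5  -86.9]
turn [-0.     0.003 -0.001]
```

View pics/w22.png

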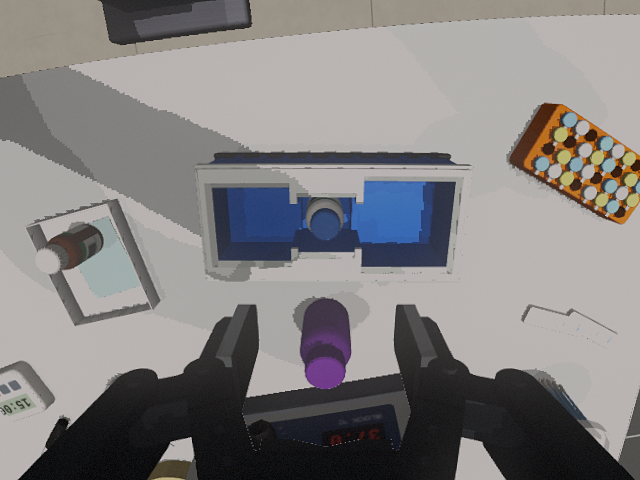

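```bash
python3 - <<'E'
from h import *
import pickle
np.set_printoptions(suppress=True,precision=1)
im=pickle.load(open("w22.pkl","rb"))
crop(im,190,140,290,150,2.7,"w22c.png")
print(back(im,[(324,223)],66))
E
```

```text
[[456.5 337.9  66. ]]
```

View pics/w22c.png

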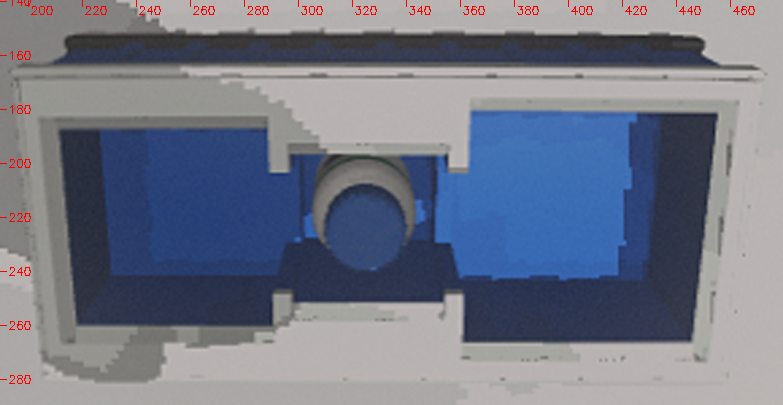

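```bash
python3 -m jog '[{"x":-45,"y":0,"z":-7,"ax":0,"ay":0,"az":0,"grip":56},{"x":-90,"y":0,"z":-14,"ax":0,"ay":0,"az":0,"grip":56},{"x":-135,"y":0,"z":-22,"ax":0,"ay":0,"az":0,"grip":56},{"x":-180,"y":0,"z":-29,"ax":0,"ay":0,"az":0,"grip":56},{"x":-225,"y":0,"z":-36,"ax":0,"ay":0,"az":0,"grip":56}]';python3 -m jog '[{"x":-45,"y":0,"z":-7,"ax":0,"ay":0,"az":0,"grip":56},{"x":-90,"y":0,"z":-14,"ax":0,"ay":0,"az":0,"grip":56},{"x":-135,"y":0,"z":-22,"ax":0,"ay":0,"az":0,"grip":56},{"x":-180,"y":0,"z":-29,"ax":0,"ay":0,"az":0,"grip":56},{"x":-225,"y":0,"z":-36,"ax":0,"ay":0,"az":0,"grip":56}]';python3 rel.py 497 -200 150 1.478
```

```text
clock: 31.55
eef_pos: [474.0, 110.7, 201.2]
tool_rot: [-1.568, 0.001, 1.479]
force: [0.7, 0.3, -0.3]
width: 56.4
clock: 32.05
eef_pos: [489.2, -116.5, 201.2]
tool_rot: [-1.568, -0.0, 1.479]
force: [1.1, 0.0, -0.2]
width: 56.2
pos [ 489.156 -116.454  201.198] rot [-1.568 -0.     1.479] q7 1.3675767105095145 t 32.05 F [ 1.055  0.039 -0.182] w 56.17328802274459
shift [-82.5  51.1 -15.6]
turn [-0.002  0.001  0.   ]
```

```bash
python3 -m jog '[{"x":-35,"y":0,"z":-6,"ax":0,"ay":0,"az":0,"grip":56},{"x":-62,"y":10,"z":-12,"ax":0,"ay":0,"az":0,"grip":56},{"x":-78,"y":35,"z":-15,"ax":0,"ay":0,"az":0,"grip":56},{"x":-78,"y":50,"z":-15,"ax":0,"ay":0,"az":0,"grip":56},{"x":-78,"y":50,"z":-15,"ax":0,"ay":0,"az":0,"grip":56}]';python3 -m jog '[{"x":0,"y":0,"z":0,"ax":0,"ay":0,"az":0,"grip":56},{"x":0,"y":0,"z":0,"ax":0,"ay":0,"az":0,"grip":56}]'
python3 - <<'E'
from h import *
import pickle
im=get_image("wrist"); cv2.imwrite("pics/w23.png",im["color"][:,:,::-1]);pickle.dump(im,open("w23.pkl","wb"))
E
python3 rel.py 497 -200 84.5 1.478
```

```text
clock: 32.55
eef_pos: [495.4, -193.7, 149.2]
tool_rot: [-1.564, -0.002, 1.478]
force: [0.5, 0.8, 0.4]
width: 55.9
clock: 32.75
eef_pos: [498.5, -193.0, 152.8]
tool_rot: [-1.571, -0.0, 1.48]
force: [0.3, 0.5, -1.1]
width: 56.1
pos [ 498.572 -193.201  153.008] rot [-1.572  0.     1.48 ] q7 1.4702217436575655 t 32.8 F [ 0.338  0.429 -0.515] w 55.80076549746122
shift [-6.9 68.5  1. ]
turn [ 0.001  0.002 -0.   ]
```

View pics/w23.png

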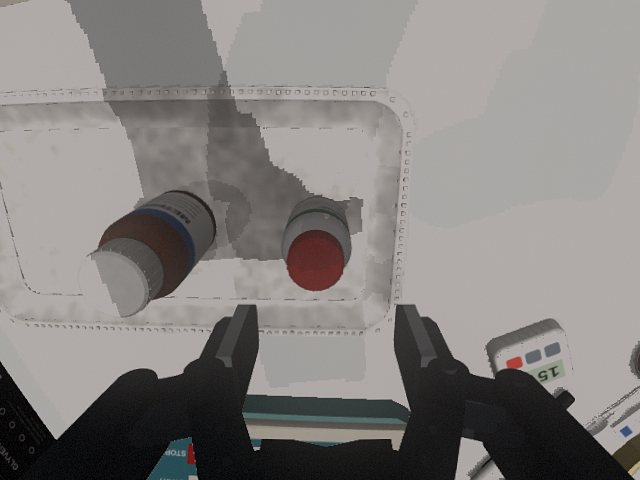

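```bash
python3 - <<'E'
from h import *
import pickle
np.set_printoptions(suppress=True,precision=1)
im=pickle.load(open("w23.pkl","rb"))
print(back(im,[(315,260.5)],87))
E
```

```text
[[ 494.1 -199.7   87. ]]
```

```bash
python3 -m jog '[{"x":-7,"y":15,"z":2.5,"ax":0,"ay":0,"az":0,"grip":56},{"x":-7,"y":35,"z":2.5,"ax":0,"ay":0,"az":0,"grip":56},{"x":-7,"y":55,"z":2.5,"ax":0,"ay":0,"az":0,"grip":56},{"x":-7,"y":67,"z":2.5,"ax":0,"ay":0,"az":0,"grip":56},{"x":-7,"y":69,"z":2.5,"ax":0,"ay":0,"az":0,"grip":56}]'; python3 -m jog '[{"x":0,"y":0,"z":0,"ax":0,"ay":0,"az":0,"grip":56},{"x":0,"y":0,"z":0,"ax":0,"ay":0,"az":0,"grip":40},{"x":0,"y":0,"z":0,"ax":0,"ay":0,"az":0,"grip":15},{"x":0,"y":0,"z":0,"ax":0,"ay":0,"az":0,"grip":15},{"x":0,"y":0,"z":0,"ax":0,"ay":0,"az":0,"grip":15}]'; python3 rel.py
```

```text
clock: 33.3
eef_pos: [494.4, -200.0, 82.6]
tool_rot: [-1.569, -0.0, 1.48]
force: [0.1, 0.1, 1.1]
width: 56.2
clock: 33.8
eef_pos: [495.8, -200.6, 84.6]
tool_rot: [-1.573, 0.001, 1.479]
force: [-1.4, 1.1, 5.5]
width: 29.9
pos [ 495.759 -200.598   84.582] rot [-1.573  0.001  1.479] q7 1.425390116647797 t 33.8 F [-1.371  1.141  5.475] w 29.905992852202775
```

```bash
python3 -m jog '[{"x":0,"y":-4,"z":0,"ax":0,"ay":0,"az":0,"grip":15},{"x":0,"y":-15,"z":0,"ax":0,"ay":0,"az":0,"grip":15},{"x":0,"y":-40,"z":0,"ax":0,"ay":0,"az":0,"grip":15},{"x":0,"y":-70,"z":0,"ax":0,"ay":0,"az":0,"grip":15},{"x":10,"y":-100,"z":0,"ax":0,"ay":0,"az":0,"grip":15}]'; python3 -m jog '[{"x":30,"y":-15,"z":5,"ax":0,"ay":0,"az":0,"grip":15},{"x":70,"y":-20,"z":12,"ax":0,"ay":0,"az":0,"grip":15},{"x":110,"y":-20,"z":19,"ax":0,"ay":0,"az":0,"grip":15},{"x":150,"y":-20,"z":26,"ax":0,"ay":0,"az":0,"grip":15},{"x":190,"y":-20,"z":33,"ax":0,"ay":0,"az":0,"grip":15}]'; python3 rel.py 455.5 285.6 200 1.478
```

```text
clock: 34.3
eef_pos: [495.2, -191.9, 184.8]
tool_rot: [-1.57, 0.001, 1.477]
force: [-0.0, -1.3, -0.7]
width: 29.8
clock: 34.8
eef_pos: [480.0, 3.1, 204.3]
tool_rot: [-1.572, 0.0, 1.479]
force: [0.7, 0.8, -1.6]
width: 29.9
pos [480.03    3.089 204.278] rot [-1.572  0.     1.479] q7 1.122378977590833 t 34.8 F [ 0.715  0.85  -1.619] w 29.91178337979942
shift [279.1   4.2  50.4]
turn [ 0.001  0.001 -0.   ]
```

```bash
python3 -m jog '[{"x":40,"y":0,"z":7,"ax":0,"ay":0,"az":0,"grip":15},{"x":80,"y":0,"z":14,"ax":0,"ay":0,"az":0,"grip":15},{"x":120,"y":0,"z":21,"ax":0,"ay":0,"az":0,"grip":15},{"x":160,"y":0,"z":28,"ax":0,"ay":0,"az":0,"grip":15},{"x":200,"y":0,"z":36,"ax":0,"ay":0,"az":0,"grip":15}]'; python3 -m jog '[{"x":30,"y":0,"z":6,"ax":0,"ay":0,"az":0,"grip":15},{"x":55,"y":0,"z":10,"ax":0,"ay":0,"az":0,"grip":15},{"x":74,"y":4,"z":14,"ax":0,"ay":0,"az":0,"grip":15},{"x":74,"y":15,"z":14,"ax":0,"ay":0,"az":0,"grip":15},{"x":74,"y":22,"z":14,"ax":0,"ay":0,"az":0,"grip":15}]';python3 -m jog '[{"x":0,"y":2,"z":0,"ax":0,"ay":0,"az":0,"grip":15},{"x":0,"y":2,"z":0,"ax":0,"ay":0,"az":0,"grip":15}]'; python3 rel.py 455.5 285.6 103 1.478
python3 - <<'E'
from h import *
import pickle
im=get_image("wrist"); cv2.imwrite("pics/w24.png",im["color"][:,:,::-1]);pickle.dump(im,open("w24.pkl","wb"))
im=get_image("side"); crop(im,230,130,100,100,6,"d24.png")
E
```

```text
clock: 35.3
eef_pos: [462.6, 205.6, 204.2]
tool_rot: [-1.572, -0.0, 1.479]
force: [1.1, -0.1, 0.4]
width: 30.1
clock: 35.8
eef_pos: [455.2, 278.3, 180.8]
tool_rot: [-1.57, 0.001, 1.479]
force: [0.3, -1.3, -1.1]
width: 30.2
clock: 36.0
eef_pos: [455.7, 277.4, 178.8]
tool_rot: [-1.57, 0.002, 1.477]
force: [0.5, 0.4, -0.9]
width: 29.7
pos [455.744 277.403 178.843] rot [-1.57   0.002  1.477] q7 0.5772077258281273 t 36.0 F [ 0.501  0.41  -0.878] w 29.714630534722094
shift [ 8.3 75.8  0.9]
turn [-0.001 -0.001 -0.002]
```

View pics/w24.png

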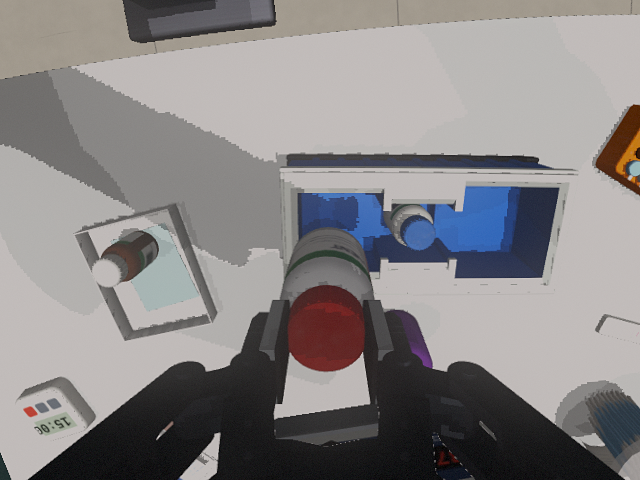

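View pics/d24.png

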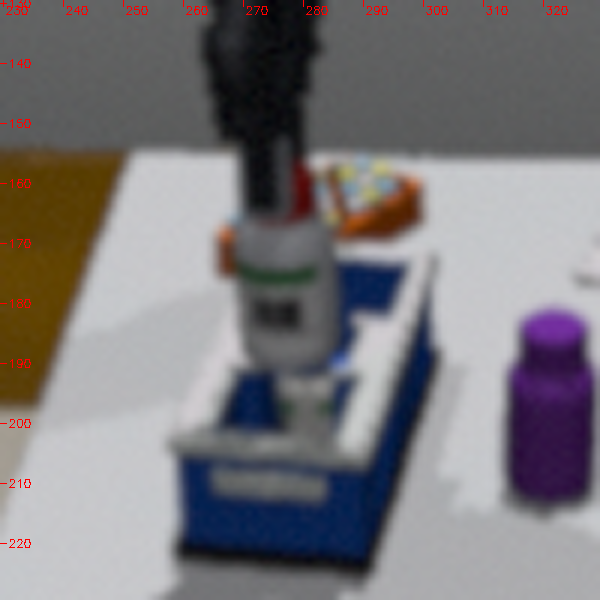

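```bash
python3 -m jog '[{"x":7.5,"y":2,"z":0.5,"ax":0,"ay":0,"az":0,"grip":15},{"x":7.5,"y":12,"z":0.5,"ax":0,"ay":0,"az":0,"grip":15},{"x":7.5,"y":22,"z":0.5,"ax":0,"ay":0,"az":0,"grip":15},{"x":7.5,"y":22,"z":0.5,"ax":0,"ay":0,"az":0,"grip":15},{"x":7.5,"y":22,"z":0.5,"ax":0,"ay":0,"az":0,"grip":15}]';  python3 rel.py 455.5 285.6 103 1.478
python3 - <<'E'
from h import *
im=get_image("wrist"); cv2.imwrite("pics/w25.png",im["color"][:,:,::-1])
q=back(im,[(293,184),(379,184)],66); print(q)
im=get_image("side"); crop(im,230,130,100,100,6,"d25.png")
im=get_image("scene"); crop(im,240,220,140,140,4.2,"s25.png")
E
```

```text
clock: 36.6
eef_pos: [455.5, 286.3, 156.7]
tool_rot: [-1.57, 0.001, 1.479]
force: [0.8, 0.7, -1.1]
width: 30.1
pos [455.513 286.333 156.693] rot [-1.57   0.001  1.479] q7 0.5494212597037201 t 36.6 F [ 0.782  0.655 -1.148] w 30.07858756149801
shift [-0.7 53.7 -0.1]
turn [-0.001  0.001 -0.001]
[[412.75278642 270.18204829  66.        ]
 [417.33041145 319.48680082  66.        ]]
```

View pics/w25.png

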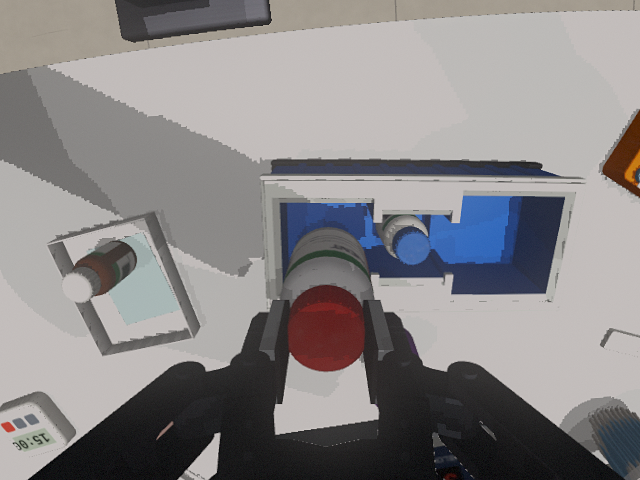

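View pics/d25.png

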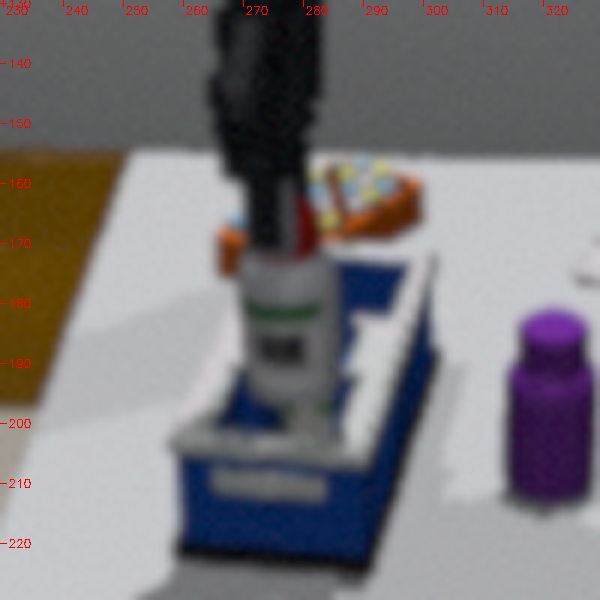

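View pics/s25.png

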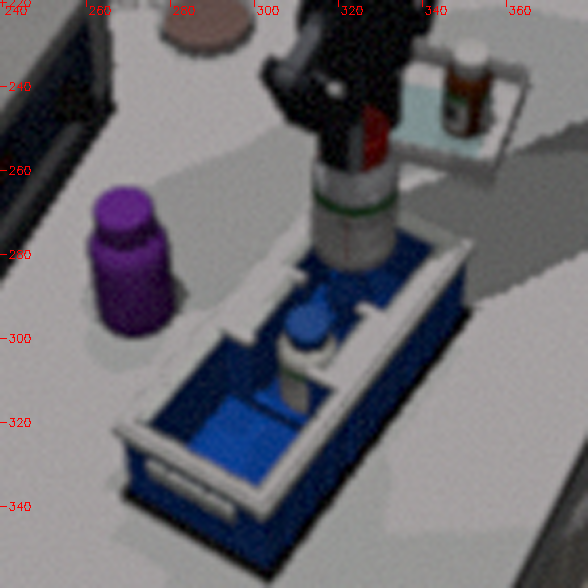

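```bash
python3 -m jog '[{"x":0,"y":9,"z":0,"ax":0,"ay":0,"az":0,"grip":15},{"x":0,"y":20,"z":0,"ax":0,"ay":0,"az":0,"grip":15},{"x":0,"y":31,"z":0,"ax":0,"ay":0,"az":0,"grip":15},{"x":0,"y":42,"z":0,"ax":0,"ay":0,"az":0,"grip":15},{"x":0,"y":49,"z":0,"ax":0,"ay":0,"az":0,"grip":15}]'; python3 rel.py
python3 -m jog '[{"x":0,"y":2,"z":0,"ax":0,"ay":0,"az":0,"grip":15},{"x":0,"y":3,"z":0,"ax":0,"ay":0,"az":0,"grip":15},{"x":0,"y":4,"z":0,"ax":0,"ay":0,"az":0,"grip":15},{"x":0,"y":4,"z":0,"ax":0,"ay":0,"az":0,"grip":15}]'; python3 rel.py
```

```text
clock: 37.25
eef_pos: [455.3, 286.2, 106.7]
tool_rot: [-1.569, 0.001, 1.479]
force: [-0.7, 0.1, -1.3]
width: 29.9
pos [455.27  286.249 106.748] rot [-1.569  0.001  1.479] q7 0.5092755207860103 t 37.25 F [-0.672  0.086 -1.314] w 29.888479795686354
clock: 37.65
eef_pos: [456.1, 286.8, 104.6]
tool_rot: [-1.571, -0.0, 1.479]
force: [-0.3, -0.2, -0.4]
width: 30.1
pos [456.053 286.817 104.573] rot [-1.571 -0.     1.479] q7 0.5066759838381293 t 37.65 F [-0.328 -0.219 -0.431] w 30.121993081739205
```

```bash
python3 -m jog '[{"x":0,"y":1,"z":0,"ax":0,"ay":0,"az":0,"grip":15},{"x":0,"y":2,"z":0,"ax":0,"ay":0,"az":0,"grip":15},{"x":0,"y":2.5,"z":0,"ax":0,"ay":0,"az":0,"grip":15},{"x":0,"y":2.5,"z":0,"ax":0,"ay":0,"az":0,"grip":15}]'; python3 rel.py
```

```text
clock: 38.05
eef_pos: [456.3, 286.9, 102.8]
tool_rot: [-1.572, -0.001, 1.479]
force: [-1.8, -0.9, 7.4]
width: 30.1
pos [456.288 286.882 102.845] rot [-1.572 -0.001  1.479] q7 0.5046628621392505 t 38.05 F [-1.815 -0.92   7.447] w 30.144418731161252
```

Contact at the expected height (102.8 against 102.6): seated. Release and go for the white-capped bottle.

```bash
python3 -m jog '[{"x":0,"y":-0.5,"z":0,"ax":0,"ay":0,"az":0,"grip":34},{"x":0,"y":-0.5,"z":0,"ax":0,"ay":0,"az":0,"grip":42},{"x":0,"y":-0.5,"z":0,"ax":0,"ay":0,"az":0,"grip":54},{"x":0,"y":-8,"z":0,"ax":0,"ay":0,"az":0,"grip":60},{"x":0,"y":-25,"z":0,"ax":0,"ay":0,"az":0,"grip":64}]'; python3 -m jog '[{"x":0,"y":-30,"z":0,"ax":0,"ay":0,"az":0,"grip":64},{"x":0,"y":-60,"z":0,"ax":0,"ay":0,"az":0,"grip":64},{"x":0,"y":-80,"z":0,"ax":0,"ay":0,"az":0,"grip":64},{"x":0,"y":-80,"z":0,"ax":0,"ay":0,"az":0,"grip":64},{"x":0,"y":-80,"z":0,"ax":0,"ay":0,"az":0,"grip":64}]'
python3 - <<'E'
from h import *
import pickle
np.set_printoptions(suppress=True,precision=1)
im=get_image("wrist"); cv2.imwrite("pics/w26.png",im["color"][:,:,::-1]);pickle.dump(im,open("w26.pkl","wb"))
E
python3 rel.py 489 -303 200 1.478
```

```text
clock: 38.55
eef_pos: [455.0, 286.1, 126.3]
tool_rot: [-1.569, 0.002, 1.479]
force: [-0.3, -0.5, 1.0]
width: 63.9
clock: 39.05
eef_pos: [455.9, 286.5, 207.1]
tool_rot: [-1.571, -0.0, 1.479]
force: [-0.3, -0.4, 0.1]
width: 64.0
pos [455.459 286.157 206.348] rot [-1.57   0.001  1.479] q7 0.5866964857825616 t 39.1 F [-0.626  0.416 -0.911] w 64.15196080325248
shift [-583.6    6.8  -87.5]
turn [-0.001  0.001 -0.001]
```

View pics/w26.png

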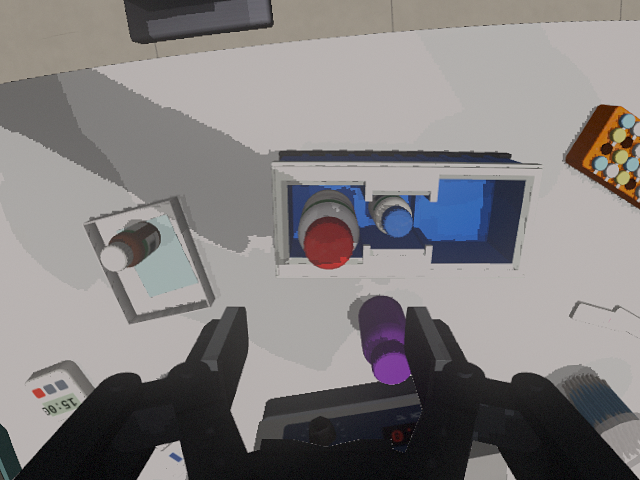

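```bash
python3 -m jog '[{"x":-45,"y":0,"z":-7,"ax":0,"ay":0,"az":0,"grip":64},{"x":-90,"y":0,"z":-14,"ax":0,"ay":0,"az":0,"grip":64},{"x":-135,"y":0,"z":-21,"ax":0,"ay":0,"az":0,"grip":64},{"x":-180,"y":0,"z":-27,"ax":0,"ay":0,"az":0,"grip":64},{"x":-225,"y":0,"z":-34,"ax":0,"ay":0,"az":0,"grip":64}]';python3 -m jog '[{"x":-45,"y":0,"z":-7,"ax":0,"ay":0,"az":0,"grip":64},{"x":-90,"y":0,"z":-14,"ax":0,"ay":0,"az":0,"grip":64},{"x":-135,"y":0,"z":-21,"ax":0,"ay":0,"az":0,"grip":64},{"x":-180,"y":0,"z":-27,"ax":0,"ay":0,"az":0,"grip":64},{"x":-225,"y":0,"z":-34,"ax":0,"ay":0,"az":0,"grip":64}]';python3 rel.py 489.5 -303 170 1.478
```

```text
clock: 39.6
eef_pos: [468.0, 57.6, 205.7]
tool_rot: [-1.568, 0.001, 1.48]
force: [2.0, -0.5, -0.4]
width: 64.0
clock: 40.1
eef_pos: [481.2, -169.3, 205.6]
tool_rot: [-1.568, -0.001, 1.479]
force: [0.6, 1.1, -0.3]
width: 64.2
pos [ 481.202 -169.334  205.567] rot [-1.568 -0.001  1.479] q7 1.4767702462847037 t 40.1 F [ 0.589  1.06  -0.335] w 64.1516586465938
shift [-132.4   35.4  -20.6]
turn [-0.003  0.001  0.001]
```

```bash
python3 -m jog '[{"x":-45,"y":0,"z":-7,"ax":0,"ay":0,"az":0,"grip":64},{"x":-85,"y":0,"z":-13,"ax":0,"ay":0,"az":0,"grip":64},{"x":-115,"y":10,"z":-18,"ax":0,"ay":0,"az":0,"grip":64},{"x":-128,"y":30,"z":-20,"ax":0,"ay":0,"az":0,"grip":64},{"x":-128,"y":35,"z":-20,"ax":0,"ay":0,"az":0,"grip":64}]';python3 -m jog '[{"x":0,"y":0,"z":0,"ax":0,"ay":0,"az":0,"grip":64},{"x":0,"y":0,"z":0,"ax":0,"ay":0,"az":0,"grip":64},{"x":0,"y":0,"z":0,"ax":0,"ay":0,"az":0,"grip":64}]'
python3 - <<'E'
from h import *
import pickle
im=get_image("wrist"); cv2.imwrite("pics/w27.png",im["color"][:,:,::-1]);pickle.dump(im,open("w27.pkl","wb"))
E
python3 rel.py 489.5 -303 97 1.478
```

```text
clock: 40.6
eef_pos: [487.9, -298.9, 168.5]
tool_rot: [-1.565, -0.001, 1.475]
force: [0.2, 0.5, -0.5]
width: 64.2
clock: 40.9
eef_pos: [491.3, -295.6, 172.6]
tool_rot: [-1.572, -0.0, 1.481]
force: [-0.8, 0.7, -0.3]
width: 63.9
pos [ 491.214 -295.894  172.655] rot [-1.572  0.     1.481] q7 1.6745338487833188 t 40.95 F [ 0.296 -0.075  0.673] w 64.33450692482883
shift [-7.2 75.7  1.2]
turn [ 0.001  0.003 -0.   ]
```

View pics/w27.png

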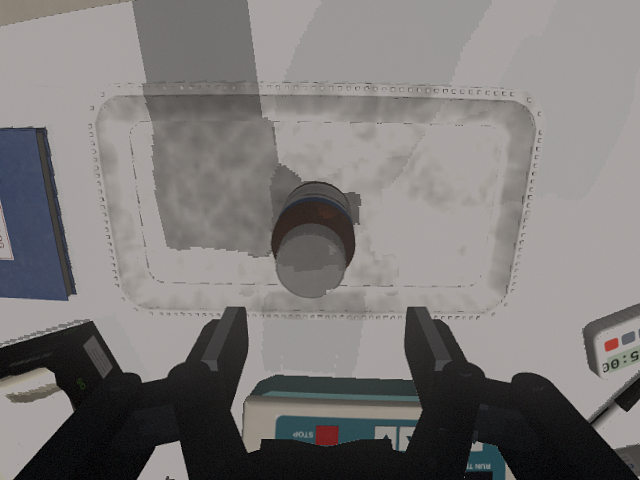

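```bash
python3 - <<'E'
from h import *
import pickle
print(back(pickle.load(open("w27.pkl","rb")),[(312,261)],107))
E
python3 -m jog '[{"x":-7,"y":15,"z":2,"ax":0,"ay":0,"az":0,"grip":64},{"x":-7,"y":35,"z":2,"ax":0,"ay":0,"az":0,"grip":64},{"x":-7,"y":55,"z":2,"ax":0,"ay":0,"az":0,"grip":64},{"x":-7,"y":72,"z":2,"ax":0,"ay":0,"az":0,"grip":64},{"x":-7,"y":75,"z":2,"ax":0,"ay":0,"az":0,"grip":64}]'; python3 -m jog '[{"x":0,"y":0,"z":0,"ax":0,"ay":0,"az":0,"grip":60},{"x":0,"y":0,"z":0,"ax":0,"ay":0,"az":0,"grip":48},{"x":0,"y":0,"z":0,"ax":0,"ay":0,"az":0,"grip":20},{"x":0,"y":0,"z":0,"ax":0,"ay":0,"az":0,"grip":20},{"x":0,"y":0,"z":0,"ax":0,"ay":0,"az":0,"grip":20}]'; python3 rel.py
```

```text
[[ 487.00423633 -303.86096716  107.        ]]
clock: 41.45
eef_pos: [486.0, -303.4, 94.3]
tool_rot: [-1.567, -0.001, 1.479]
force: [-1.0, 0.0, -0.3]
width: 63.7
clock: 41.95
eef_pos: [488.9, -304.2, 98.0]
tool_rot: [-1.573, 0.001, 1.479]
force: [0.4, -0.3, 7.1]
width: 37.8
pos [ 488.882 -304.174   98.016] rot [-1.573  0.001  1.479] q7 1.634834529854433 t 41.95 F [ 0.38  -0.296  7.075] w 37.781025328969434
```

```bash
python3 -m jog '[{"x":0,"y":-4,"z":0,"ax":0,"ay":0,"az":0,"grip":20},{"x":0,"y":-15,"z":0,"ax":0,"ay":0,"az":0,"grip":20},{"x":0,"y":-40,"z":0,"ax":0,"ay":0,"az":0,"grip":20},{"x":0,"y":-70,"z":0,"ax":0,"ay":0,"az":0,"grip":20},{"x":10,"y":-100,"z":1,"ax":0,"ay":0,"az":0,"grip":20}]'; python3 -m jog '[{"x":30,"y":-25,"z":4,"ax":0,"ay":0,"az":0,"grip":20},{"x":70,"y":-34,"z":10,"ax":0,"ay":0,"az":0,"grip":20},{"x":110,"y":-34,"z":15,"ax":0,"ay":0,"az":0,"grip":20},{"x":150,"y":-34,"z":20,"ax":0,"ay":0,"az":0,"grip":20},{"x":190,"y":-34,"z":25,"ax":0,"ay":0,"az":0,"grip":20}]'; python3 rel.py 465.3 398 232 1.478
```

```text
clock: 42.45
eef_pos: [487.0, -295.0, 198.0]
tool_rot: [-1.57, 0.001, 1.477]
force: [-0.1, -0.1, -1.3]
width: 37.8
clock: 42.95
eef_pos: [479.8, -100.8, 231.6]
tool_rot: [-1.571, 0.0, 1.479]
force: [1.0, 0.9, -1.5]
width: 38.3
pos [ 479.754 -100.837  231.553] rot [-1.571  0.     1.479] q7 1.3588751347547177 t 42.95 F [ 1.012  0.934 -1.465] w 38.34599192837146
shift [495.4  -0.6  60.3]
turn [ 0.     0.001 -0.   ]
```

```bash
python3 -m jog '[{"x":40,"y":0,"z":5,"ax":0,"ay":0,"az":0,"grip":20},{"x":80,"y":0,"z":10,"ax":0,"ay":0,"az":0,"grip":20},{"x":120,"y":0,"z":15,"ax":0,"ay":0,"az":0,"grip":20},{"x":160,"y":0,"z":20,"ax":0,"ay":0,"az":0,"grip":20},{"x":200,"y":0,"z":25,"ax":0,"ay":0,"az":0,"grip":20}]'; python3 -m jog '[{"x":40,"y":0,"z":5,"ax":0,"ay":0,"az":0,"grip":20},{"x":80,"y":0,"z":10,"ax":0,"ay":0,"az":0,"grip":20},{"x":120,"y":0,"z":15,"ax":0,"ay":0,"az":0,"grip":20},{"x":160,"y":0,"z":20,"ax":0,"ay":0,"az":0,"grip":20},{"x":200,"y":0,"z":25,"ax":0,"ay":0,"az":0,"grip":20}]'; python3 rel.py 465.3 398 180 1.478
```

```text
clock: 43.45
eef_pos: [473.3, 100.6, 231.4]
tool_rot: [-1.571, 0.0, 1.479]
force: [1.0, 0.2, -1.3]
width: 38.0
clock: 43.95
eef_pos: [466.7, 302.0, 231.4]
tool_rot: [-1.571, 0.0, 1.479]
force: [0.3, 0.4, -1.9]
width: 38.1
pos [466.736 301.967 231.369] rot [-1.571  0.     1.479] q7 0.5750662788228098 t 43.95 F [ 0.322  0.353 -1.942] w 38.05432022638416
shift [95.5 51.3 10.2]
turn [ 0.     0.001 -0.   ]
```

```bash
python3 -m jog '[{"x":35,"y":0,"z":4,"ax":0,"ay":0,"az":0,"grip":20},{"x":65,"y":0,"z":7,"ax":0,"ay":0,"az":0,"grip":20},{"x":85,"y":0,"z":9,"ax":0,"ay":0,"az":0,"grip":20},{"x":93,"y":10,"z":10,"ax":0,"ay":0,"az":0,"grip":20},{"x":93,"y":30,"z":10,"ax":0,"ay":0,"az":0,"grip":20}]'; python3 -m jog '[{"x":0,"y":15,"z":0,"ax":0,"ay":0,"az":0,"grip":20},{"x":0,"y":25,"z":0,"ax":0,"ay":0,"az":0,"grip":20},{"x":0,"y":25,"z":0,"ax":0,"ay":0,"az":0,"grip":20},{"x":0,"y":25,"z":0,"ax":0,"ay":0,"az":0,"grip":20}]'; python3 - <<'E'
from h import *
import pickle
im=get_image("wrist"); cv2.imwrite("pics/w28.png",im["color"][:,:,::-1]);pickle.dump(im,open("w28.pkl","wb"))
im=get_image("scene"); crop(im,240,220,140,140,4.2,"s28.png")
E
python3 rel.py 465.3 398 106 1.478
```

```text
clock: 44.45
eef_pos: [465.9, 396.0, 201.6]
tool_rot: [-1.573, -0.003, 1.481]
force: [-0.4, -0.4, -1.5]
width: 38.1
clock: 44.85
eef_pos: [466.0, 393.8, 176.0]
tool_rot: [-1.571, 0.0, 1.478]
force: [-0.2, 1.4, -1.1]
width: 38.1
pos [466.249 394.371 176.701] rot [-1.572 -0.001  1.479] q7 0.4292914584345304 t 44.95 F [ 0.173  0.679 -1.876] w 38.02808751757273
shift [ 3.4 70.7  1.4]
turn [0.001 0.001 0.001]
```

View pics/w28.png

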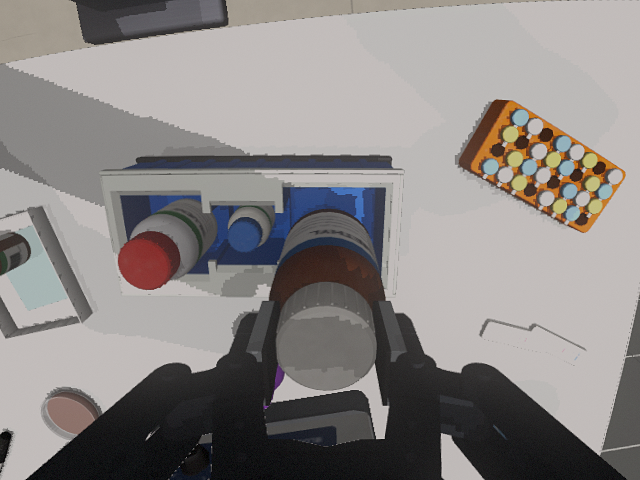

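View pics/s28.png

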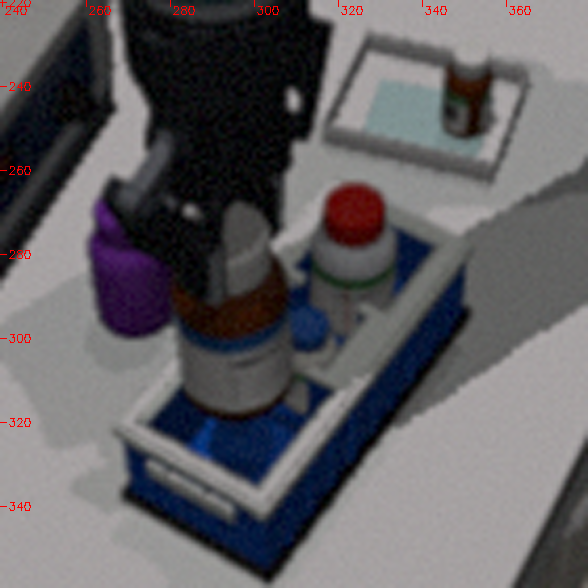

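```bash
python3 -m jog '[{"x":2,"y":0,"z":0.5,"ax":0,"ay":0,"az":0,"grip":20},{"x":4,"y":0,"z":0.5,"ax":0,"ay":0,"az":0,"grip":20},{"x":4,"y":5,"z":0.5,"ax":0,"ay":0,"az":0,"grip":20},{"x":4,"y":12,"z":0.5,"ax":0,"ay":0,"az":0,"grip":20},{"x":4,"y":18,"z":0.5,"ax":0,"ay":0,"az":0,"grip":20}]'; python3 rel.py 465.3 398 106; python3 -m jog '[{"x":0,"y":10,"z":0,"ax":0,"ay":0,"az":0,"grip":20},{"x":0,"y":20,"z":0,"ax":0,"ay":0,"az":0,"grip":20},{"x":0,"y":30,"z":0,"ax":0,"ay":0,"az":0,"grip":20},{"x":0,"y":40,"z":0,"ax":0,"ay":0,"az":0,"grip":20},{"x":0,"y":46,"z":0,"ax":0,"ay":0,"az":0,"grip":20}]'; python3 rel.py 465.3 398 106
```

```text
clock: 45.45
eef_pos: [465.5, 397.9, 157.0]
tool_rot: [-1.57, 0.001, 1.479]
force: [0.4, 0.3, -1.0]
width: 37.7
pos [465.463 397.886 156.959] rot [-1.57   0.001  1.479] q7 0.414077507054484 t 45.45 F [ 0.356  0.312 -0.974] w 37.68372140058601
shift [ 0.1 51.   0.2]
clock: 45.95
eef_pos: [465.3, 397.8, 110.4]
tool_rot: [-1.57, 0.001, 1.479]
force: [-0.6, -0.5, -1.6]
width: 37.9
pos [465.258 397.817 110.434] rot [-1.57   0.001  1.479] q7 0.3857481569326657 t 45.95 F [-0.632 -0.477 -1.579] w 37.94040520771204
shift [ 0.2  4.4 -0. ]
```

```bash
python3 -m jog '[{"x":0,"y":2,"z":0,"ax":0,"ay":0,"az":0,"grip":20},{"x":0,"y":4,"z":0,"ax":0,"ay":0,"az":0,"grip":20},{"x":0,"y":4.5,"z":0,"ax":0,"ay":0,"az":0,"grip":20},{"x":0,"y":4.5,"z":0,"ax":0,"ay":0,"az":0,"grip":20},{"x":0,"y":4.5,"z":0,"ax":0,"ay":0,"az":0,"grip":20}]'; python3 rel.py 465.3 398 106
```

```text
clock: 46.45
eef_pos: [465.8, 398.4, 107.7]
tool_rot: [-1.571, -0.001, 1.479]
force: [-0.0, -0.2, -0.6]
width: 38.3
pos [465.841 398.368 107.686] rot [-1.571 -0.001  1.479] q7 0.38338254805040434 t 46.45 F [-0.041 -0.194 -0.599] w 38.33154779010033
shift [-0.4  1.7  0.5]
```

```bash
python3 -m jog '[{"x":0,"y":1,"z":0,"ax":0,"ay":0,"az":0,"grip":20},{"x":0,"y":2,"z":0,"ax":0,"ay":0,"az":0,"grip":20},{"x":0,"y":2,"z":0,"ax":0,"ay":0,"az":0,"grip":20},{"x":0,"y":2,"z":0,"ax":0,"ay":0,"az":0,"grip":20}]'; python3 rel.py 465.3 398 106
```

```text
clock: 46.85
eef_pos: [466.0, 398.5, 106.4]
tool_rot: [-1.572, -0.001, 1.479]
force: [-0.5, -0.1, 5.5]
width: 38.1
pos [465.965 398.457 106.388] rot [-1.572 -0.001  1.479] q7 0.38211471270909736 t 46.85 F [-0.544 -0.123  5.532] w 38.10073452011572
shift [-0.5  0.4  0.6]
```

Contact at TCP 106.4 (expected 106): on its floor. Release, withdraw and check.

```bash
python3 -m jog '[{"x":0,"y":-0.3,"z":0,"ax":0,"ay":0,"az":0,"grip":42},{"x":0,"y":-0.3,"z":0,"ax":0,"ay":0,"az":0,"grip":50},{"x":0,"y":-0.3,"z":0,"ax":0,"ay":0,"az":0,"grip":62},{"x":0,"y":-8,"z":0,"ax":0,"ay":0,"az":0,"grip":64},{"x":0,"y":-25,"z":0,"ax":0,"ay":0,"az":0,"grip":64}]'; python3 -m jog '[{"x":0,"y":-30,"z":0,"ax":0,"ay":0,"az":0,"grip":64},{"x":0,"y":-65,"z":0,"ax":0,"ay":0,"az":0,"grip":64},{"x":0,"y":-100,"z":0,"ax":0,"ay":0,"az":0,"grip":64},{"x":-30,"y":-130,"z":5,"ax":0,"ay":0,"az":0,"grip":64},{"x":-52,"y":-135,"z":8,"ax":0,"ay":0,"az":0,"grip":64}]'; python3 -m jog '[{"x":0,"y":0,"z":0,"ax":0,"ay":0,"az":0,"grip":64},{"x":0,"y":0,"z":0,"ax":0,"ay":0,"az":0,"grip":64},{"x":0,"y":0,"z":0,"ax":0,"ay":0,"az":0,"grip":64},{"x":0,"y":0,"z":0,"ax":0,"ay":0,"az":0,"grip":64}]'
python3 - <<'E'
from h import *
import pickle
im=get_image("wrist"); cv2.imwrite("pics/w29.png",im["color"][:,:,::-1]);pickle.dump(im,open("w29.pkl","wb"))
im=get_image("scene"); crop(im,230,200,160,150,4,"s29.png"); pickle.dump(im,open("s29.pkl","wb"))
im=get_image("side"); crop(im,230,140,160,130,4.5,"d29.png")
E
python3 rel.py
```

```text
clock: 47.35
eef_pos: [464.9, 397.5, 129.6]
tool_rot: [-1.569, 0.002, 1.479]
force: [-0.5, 0.7, 0.3]
width: 63.9
clock: 47.85
eef_pos: [453.8, 348.1, 269.5]
tool_rot: [-1.576, -0.005, 1.48]
force: [0.1, -0.4, -0.5]
width: 64.3
clock: 48.25
eef_pos: [452.6, 348.0, 264.8]
tool_rot: [-1.57, -0.0, 1.48]
force: [0.7, -0.5, -0.6]
width: 64.0
pos [452.634 347.689 264.804] rot [-1.57  0.    1.48] q7 0.5203766530720909 t 48.4 F [-0.103 -0.354  0.437] w 64.03310059171058
```

View pics/w29.png

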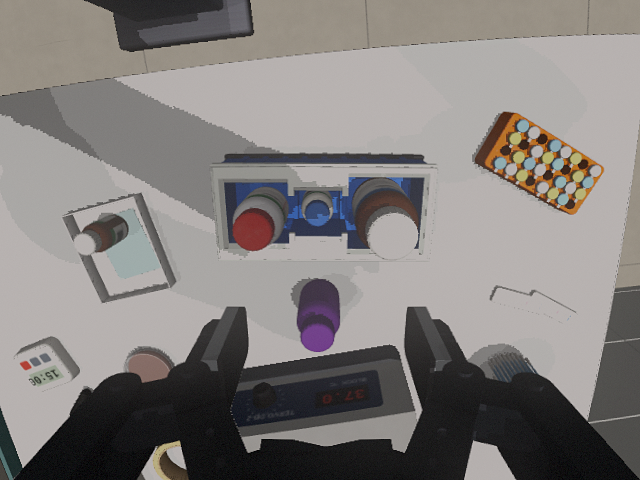

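View pics/s29.png

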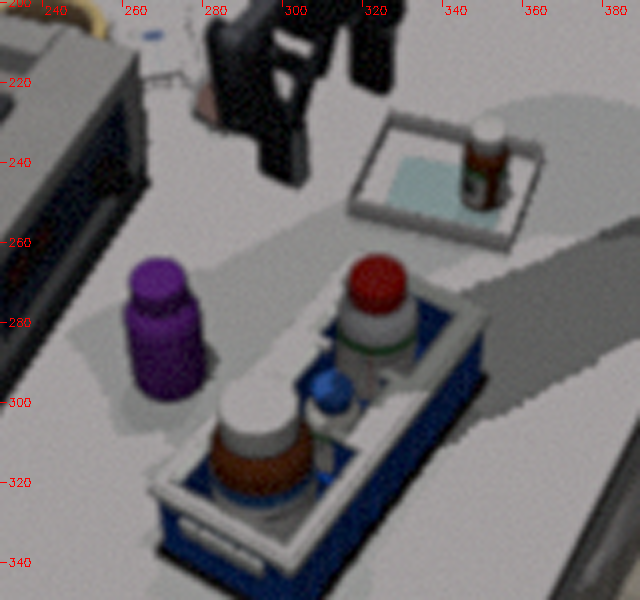

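View pics/d29.png

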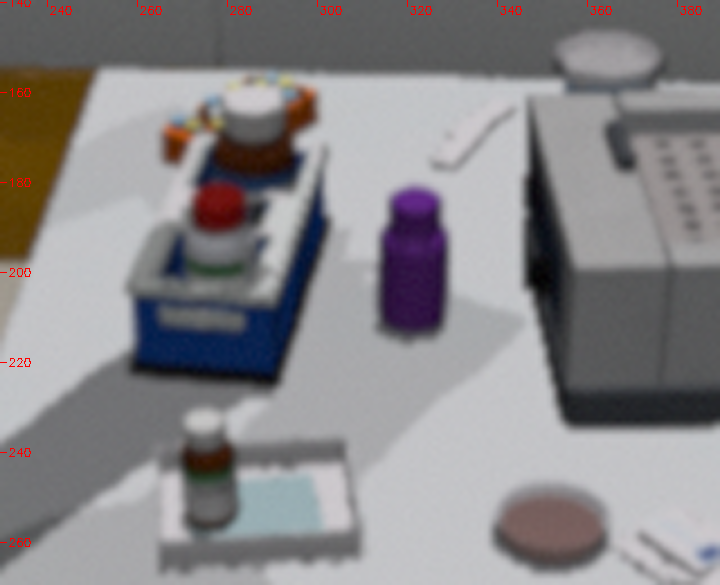

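```bash
python3 - <<'E'
from h import *
import pickle
np.set_printoptions(suppress=True,precision=1)
im=pickle.load(open("w29.pkl","rb"))
c=np.array([459.6,344.3]);t=-.093;A=np.array([[np.cos(t),np.sin(t)],[-np.sin(t),np.cos(t)]])
for n,p,z in(("red",(253.5,229.5),105),("white",(392.5,232.5),115),("fresh",(317,210),66)):
    w=back(im,[p],z)[0]; print(n,w,"local",A@(w[:2]-c))
E
python3 -c "
from cell import *
print(finish_job())"
```

```text
red [455.9 289.4 105. ] local [  1.4 -55. ]
white [465.  396.6 115. ] local [ 0.5 52.6]
fresh [455.2 338.8  66. ] local [-3.9 -5.9]
the job is handed in; nothing more can be done
None
```

The swap is done and handed in at about 48 s of the 136 s allowed. The hand-in gave no verdict.

**What I did, in your order:**
1. Stood both big bottles on the steel tray.
2. Stood the used bottle in the empty half of the card tray.
3. Seated the fresh bottle in the middle well.
4. Put the red-capped and then the white-capped big bottle back in their own wells.

**Last checks:**

All three racked bottles stand upright and near their well centres. The positions below are in the rack frame, in mm, measured from the last wrist picture:

| Bottle | Measured (x, y) | Well centre | Tool height at floor contact: measured / predicted |
|---|---|---|---|
| Red-capped | (1.4, -55.0) | (0, -59) | 102.8 / 102.6 |
| White-capped | (0.5, 52.6) | (0, 54) | 106.4 / 106.0 |
| Fresh | (-3.9, -5.9) | (0, -5) | 42.6 / 42.1 |

- **Floor contact:** each of these bottles touched down within about 0.5 mm of the predicted height, so all three should be on their floors.
- **Used bottle:** it stands upright in the card tray.
- **Bystanders:** the timer, petri dish and microtube rack were never approached and look unmoved. I judged that by eye and did not measure them.
- **Gripper:** it was open and well clear, about 265 mm up, at hand-in.

No check failed. The rack centre from different pictures disagreed by about 2 mm, and pictures taken while the arm was moving were off by up to 4 mm. Both are well inside the 11 mm tolerance. Closed on a cap or bottle, the gripper read 2 to 3 mm less than the stated diameter each time, but every grasp held.

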